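# Gauge the mincer plates and sort out the foreign one

## Robot

A 6-joint arm with a two-finger parallel gripper is mounted at the origin on a cart in front of the work surface, level with it; the furniture and walls round the work are solid. World frame = base frame: x ahead of the robot, y to its left, z up, the work surface at z = 0. Lengths are in m, angles in rad, forces in N, time in s.
With the tool pointing down it reaches from about 0.225 to 0.875 m from the base axis. Payload 3.4 kg.
Tool frame: the origin (TCP) lies midway between the tips of the shut fingers; the grasp point (between the pads) lies 19 mm behind it; x points along the fingers, z is the direction in which the jaws open and shut, and the axes are right-handed (so a half turn about x gives the same grasp; the last joint's range is limited). The gripper opens to 85 mm and grips with 20 to 120 N. Pads are 22 mm wide; open, the fingers measure 114 mm over their backs; the gripper's body (76 mm by 85 mm) begins 54 mm behind the grasp point. The pads swing forward as they close: fully open they stand 13 mm farther back than shut.
Start: joints at [-1.433, 0.276, 1.505, -0, 1.361, -0.121], TCP at [0.147, -0.556, 0.231] pointing down, gripper open.
Joint ranges: [-2.89, 2.89], [-0.75, 2.08], [0.22, 2.7], [-1.18, 4.32], [0.11, 2.71], [-2.7, 2.7]. Speed limits (rad/s): [2.57, 2.57, 3.14, 3.14, 3.14, 3.14].

## Interface

Orientations are given as a unit quaternion [w, x, y, z].
In Python, from rig import manip, eyes gives the robot as it stands. The module is installed in compiled form; this text tells all that it offers.
- The arm moves only by the shell command python3 -m crank 'ROWS' [FORCE]. ROWS is JSON, a list of rows, each a list of 7 numbers: the shift along the tool's x, y, z in cm, then the turn, a rotation vector about the tool's x, y, z in degrees, then the finger opening in cm, from 0 to 8.54. A call has 1 to 5 rows; each row is the pose to reach, as a shift and turn from the pose commanded when the call began, along the tool's axes at that moment; what a row does not reach only later rows make up. A row lasts 1/8 s, in which the tool goes at most 62.5 mm and 10.7 degrees, less where a joint would pass 70% of its speed; a pose out of reach is approached as far as the arm can. A call with a gripper value outside its range is refused whole. The fingers move at their own pace and stop on an object; FORCE is the grip in N (left out, the last holds). Time passes only in rows, so rows that repeat a pose let the fingers close. It gives the time, the measured TCP pose, the force and the opening at its end, in the units of the state.
- manip.get_state(): the state, without advancing time (a new reading comes with each control period).
- eyes.get_image(name): name is "scene" or "top" or "wrist"; returns a dict with "color" (480x640x3 uint8, blue, green, red), "z_map" (480x640 float32, m along the optical axis (not along the pixel's ray), 0 where there is no reading), "vertical_fov" (degrees; the focal length in pixels is half the picture's height over the tangent of half this angle, whatever the lens; pixels are square), "cx", "cy" (the principal point, pixels), "eye" and "attitude" of the camera in the world. Camera axes: x right, y up, looking along -z (the intrinsics and any distortion apply to the point x, -y, -z); pixel columns grow to the right and rows downward; lengths in m; the calibration is good to about 2 mm. A picture is of the moment at which its call begins.
- manip.sign_off(): hands the job in, once; it reports no verdict.
The state is a dict: "clock": time; "qpos": joint angles; "qd": joint speeds; "effort": joint torques, N m; "position": TCP position; "ee_rot": TCP orientation; "contact_force": force on the tool from outside, world axes, zero at the start; "moment": the same for the moment, N m; "width": finger opening in m.
Only numpy, scipy, OpenCV 4.12 (cv2) and the standard library are available. Lean on these libraries where they do the work, as an engineer would, in place of code of your own. Each camera call takes 0.05 s, during which the arm holds its last target.

## Task

Our mincer's hub plates have come back from the wash mixed with another kitchen's: swing the rack's cam lever right round to free the keeper bar, slide the bar fully back off the plates, then try the stud gauge in the bore of each of the three plates in turn, starting at the lever end, without forcing it. A plate that lets the gauge right through is ours and stays in its seat; a plate that stops the gauge at the mouth of its bore is to be laid flat, hub up, in the shallow steel tray. Finish with the gauge hanging by its collar in its stand again and the rack left open, and do not push or upset the bottle, the jars or the shaker.

Things in the scene. Friction and masses are not known exactly. Their poses are not given: they have to be found in the camera images.
- rack: Low steel wash rack, fixed. Origin on the table under the middle seat; y along the row of seats, x across it, away from the robot; yaw within 0.25 rad. Two rails at x = +-24 mm, tops 30 mm high, carry the plates; 4 pins round each seat (x +-24, y +-33 mm from its centre, 6 thick, tops 42 high). End brackets at y = +-167 mm, 56 high (guide straps 69), from x = -45 to +80 mm.
- seat_1 (a point): Centre of the seat next to the cam lever (rack y = -100 mm), at rail top height: the underside of a seated plate. First to be gauged.
- seat_2 (a point): Centre of the middle seat (rack y = 0), rail top height. Second to be gauged.
- seat_3 (a point): Centre of the seat farthest from the cam lever (rack y = +100 mm), rail top height. Third to be gauged.
- keeper (a joint): Slide of the keeper bar along the rack's +x, m. 0: the bar lies over the middle of all three hubs (rack x = 0); 0.055: fully back (rack x = +55 mm), clear of the plates. Takes 1 to 2 N, stays where it is left. The cam lever's disc stops it within the first 3 mm until the lever has turned about 1.3 rad, when the flat on the disc lets it by.
- keeper_knob (a point): On the keeper bar's black knob, 85 mm above the table, near its top (93 mm); knob 19 mm across, from 75 to 93 mm high, on a 9 mm stem, at rack y = +50 mm. The bar itself is flat steel 12 mm wide (rack x), 362 mm long (rack y), from 57 to 64 mm above the table.
- cam_lever (a joint): Turn of the cam lever about its upright pivot, rad. 0: locked, handle along the rack's -x, towards the robot; 1.57: fully free, handle pointing outward along the rack's -y. Turns counter-clockwise seen from above, takes about 1 N at the knob and stays where it is left. Starts between 0 and 0.2.
- lever_knob (a point): Centre of the black knob at the end of the cam lever's handle, 55 mm from the pivot; knob 18 mm across, from 68 to 92 mm above the table. The handle is a round steel bar 8 mm thick, 75 mm above the table.
- lever_pivot (a point): On the cam lever's pivot axis (rack x = +18 mm, y = -195 mm), 55 mm above the table. Below it a steel disc 32 mm across with a flat; the pivot's boss is 14 mm across and reaches 83 mm high.
- plate_1: Steel mincer plate lying loose, hub up, in a seat of the rack (2 to 3 mm play): disc 70 mm across, 8 thick; hub on top 28 across, 15 high (23 overall), where it is gripped from above; bore right through. 0.14 to 0.28 kg. Origin on the bore axis at the underside, z up. Bore 14.2 mm (ours) or 9 mm (not ours); which plate has which, and in which seat, must be found by gauging.
- plate_2: Steel mincer plate lying loose, hub up, in a seat of the rack (2 to 3 mm play): disc 70 mm across, 8 thick; hub on top 28 across, 15 high (23 overall), where it is gripped from above; bore right through. 0.14 to 0.28 kg. Origin on the bore axis at the underside, z up. Bore 14.2 mm (ours) or 9 mm (not ours); which plate has which, and in which seat, must be found by gauging.
- plate_3: Steel mincer plate lying loose, hub up, in a seat of the rack (2 to 3 mm play): disc 70 mm across, 8 thick; hub on top 28 across, 15 high (23 overall), where it is gripped from above; bore right through. 0.14 to 0.28 kg. Origin on the bore axis at the underside, z up. Bore 14.2 mm (ours) or 9 mm (not ours); which plate has which, and in which seat, must be found by gauging.
- stud_gauge: Stud gauge (go pin): steel pin 12 mm thick and 46 mm long with a rounded nose below, a steel collar 28 mm across and 4 mm thick, and above it a black round handle 20 mm thick reaching 50 mm above the collar's underside. 0.1 kg. Origin: on the axis, at the collar's underside; z points up along the axis (to the handle). Starts upright in its stand, hanging by the collar.
- gauge_tip (a point): Lowest point of the gauge's nose, on its axis (46 mm below the collar's underside). The nose is 6 mm across at the tip and reaches the full 12 mm 5 mm farther up, so in a 9 mm bore it stops within 2 mm of the hub's top.
- gauge_grip (a point): On the gauge's axis at the middle of the black handle, 30 mm above the collar's underside: where to grip it.
- gauge_stand: White plastic stand for the gauge, fixed: block 56 x 56 x 50 mm with a hole right through, with two low ears. Origin: under its centre.
- stand_hole (a point): Mouth of the stand's hole (19 mm across), centre, at the block's top, 50 mm above the table: where the collar's underside rests when the gauge hangs in it.
- tray: Shallow steel tray, fixed, 176 mm (its x) by 162 mm (its y) inside the rim, rim 22 mm high, floor 3 mm thick. Origin: under its centre on the table. Plates that stop the gauge go here.
- tray_floor (a point): Centre of the tray's floor, upper side, 3 mm above the table.
- sauce_squeeze: Tall squeeze bottle, 46 x 76 x 237 mm, loose bystander behind the rack. Origin: under its centre.
- chilli_jar: Jar 65 mm across, 94 mm high, loose bystander behind the rack. Origin: under its centre.
- salt_shaker: Salt shaker 44 mm across, 90 mm high, loose bystander in front of the rack. Origin: under its centre.
- spice_jar: Spice jar 44 mm across, 98 mm high, loose bystander behind and beside the lever's end of the rack. Origin: under its centre.
There are look-alikes about, which are no part of the job. Of the things that look like the stud_gauge, take the one that is nearest to the robot's base at the start. What is shaped like the plate_1 but red or yellow is not meant.

How it is judged:
By the outcome, as a careful person would: the job done as asked, in the order asked, and still so for the second after the job is handed in, with the robot touching nothing.
It also fails if it takes over 72 s, if anything falls off the work surface, if the arm or the gripper's body presses on something with over 40 N, if the wrist force passes 120 N, or if a joint passes its speed limit or range.

## Working session

There is one attempt and no reset: what is moved stays moved. The work goes in short steps, Python scripts to look and compute and a shell command to move; the robot and the scene stay as the last step left them, time stands still between calls to the robot, and variables do not carry over. Pictures are saved under pics/ and viewed, and the job is handed in when it is done.

```bash
mkdir -p pics; ls; cat > h.py <<'E'
import numpy as np, cv2
from rig import manip, eyes
from scipy.spatial.transform import Rotation as R
def q2R(q): return R.from_quat([q[1],q[2],q[3],q[0]]).as_matrix()
def shot(n,f=None):
    im=eyes.get_image(n)
    if f: cv2.imwrite('pics/'+f,im['color']); np.savez('pics/'+f+'.npz',**{k:np.array(v) for k,v in im.items()})
    return im
def load(f): return dict(np.load('pics/'+f+'.npz',allow_pickle=True))
def foc(im): return 240/np.tan(np.radians(float(im['vertical_fov']))/2)
def att(im):
    a=np.array(im['attitude'],float)
    return a if a.shape==(3,3) else q2R(a)
def ray(im,u,v):
    f=foc(im); d=np.array([(u-im['cx'])/f,-(v-im['cy'])/f,-1.0]); return np.array(im['eye'],float),att(im)@d
def onz(im,u,v,z):
    e,d=ray(im,u,v); return e+d*(z-e[2])/d[2]
def proj(im,p):
    c=att(im).T@(np.array(p)-im['eye']); f=foc(im); return im['cx']+f*c[0]/-c[2], im['cy']-f*c[1]/-c[2]
def cloud(im):
    f=foc(im); v,u=np.mgrid[0:480,0:640]; z=im['z_map']
    d=np.stack([(u-im['cx'])/f*z,-(v-im['cy'])/f*z,-z],-1)
    P=d@att(im).T+np.array(im['eye']); P[z==0]=np.nan; return P
E
python3 - <<'E'
from h import *
print(manip.get_state())
for n in ['scene','top','wrist']:
    im=shot(n,n+'0.png'); print(n,{k:im[k] for k in im if k not in('color','z_map')})
E
```

```text
pics
{'clock': 0.0, 'qpos': array([-1.43304269e+00,  2.76597109e-01,  1.50616475e+00, -1.50111459e-05,
        1.36068975e+00, -1.21013251e-01]), 'qd': array([ 2.85412807e-03, -8.13898476e-04,  5.33423582e-04,  8.60663133e-04,
       -4.65755770e-05,  7.64096946e-04]), 'effort': array([-8.34748280e-04, -4.16774940e+01, -2.45802087e+01, -3.80504380e-04,
        1.11066023e-02, -7.91110324e-06]), 'position': array([ 0.1470433 , -0.55532045,  0.23042591]), 'ee_rot': array([ 0.55986038,  0.4317655 ,  0.56080489, -0.43085123]), 'contact_force': array([-0.94946413, -0.27210776,  0.04050654]), 'moment': array([-0.04718949, -0.01514103, -0.00038542]), 'width': 0.08541143150943808}
scene {'vertical_fov': 57.09870302618136, 'cx': 315.8004792183753, 'cy': 243.3961395195793, 'eye': array([0.01508152, 0.55248419, 0.83309591]), 'attitude': array([-0.35052269, -0.14087488,  0.35037369,  0.85704515])}
top {'vertical_fov': 45.98645472128351, 'cx': 316.85138609779153, 'cy': 245.09020773520072, 'eye': array([0.2823586 , 0.00792706, 1.49863367]), 'attitude': array([ 0.70912942,  0.0636301 , -0.05718055, -0.69986932])}
wrist {'vertical_fov': 64.65516311880276, 'cx': 318.2482726491313, 'cy': 245.82828632282389, 'eye': array([ 0.2294449 , -0.53306687,  0.37337002]), 'attitude': array([ 0.78135703, -0.1303146 ,  0.10124209, -0.60187153])}
```

View pics/scene0.png

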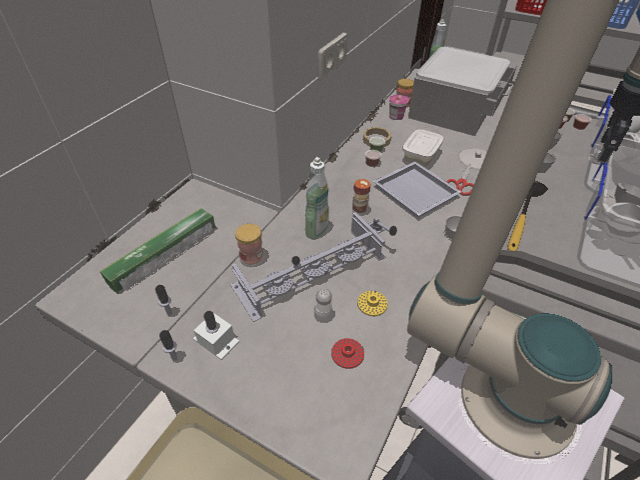

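View pics/top0.png

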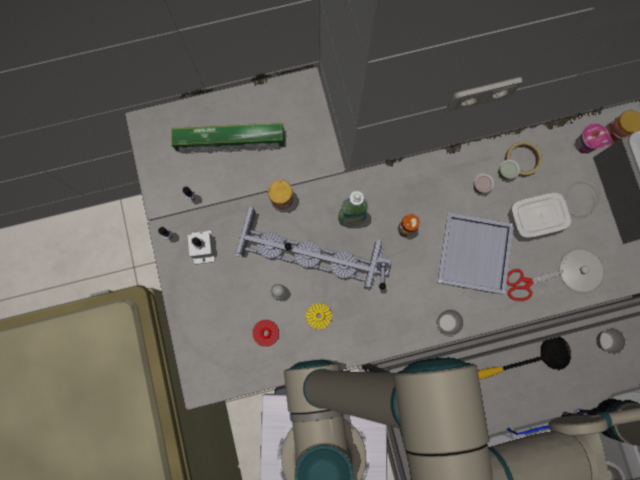

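View pics/wrist0.png

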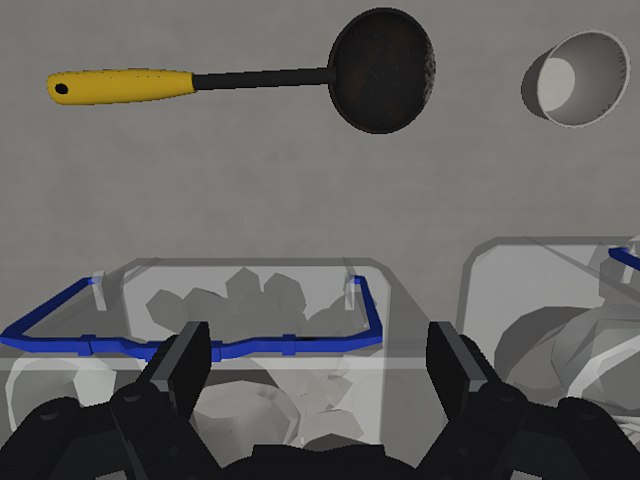

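```bash
python3 - <<'E'
from h import *
t=load('top0.png'); P=cloud(t)
print(proj(t,[0,0,0]), [proj(t,[x,y,0]) for x,y in [(0.3,0),(0.3,.3),(.6,0)]])
for n,(u,v) in dict(gauge=(198,243),g2=(188,191),g3=(165,231),stand=(207,240),knob=(288,246),lever=(382,287),tray=(475,254),s2=(307,256),table=(350,320),shaker=(279,292),bottle=(356,198),spice=(410,222),chilli=(280,193),yel=(319,316),red=(266,333)).items():
    print(n,np.round(P[v,u],4))
c=cv2.resize(t['color'][180:310,140:440],None,fx=2.66,fy=2.66,interpolation=cv2.INTER_CUBIC); cv2.imwrite('pics/c1.png',c)
s=load('scene0.png')
c=cv2.resize(s['color'][200:370,130:410],None,fx=2.8,fy=2.8,interpolation=cv2.INTER_CUBIC); cv2.imwrite('pics/c2.png',c)
E
```

```text
(np.float64(323.1717984428393), np.float64(456.31028456982153)) [(np.float64(324.53932392192473), np.float64(336.0302904229752)), (np.float64(210.09863815252055), np.float64(334.4385162368881)), (np.float64(325.81563381001297), np.float64(223.77311626671423))]
gauge [0.5264 0.3226 0.095 ]
g2 [0.6625 0.3559 0.0913]
g3 [0.5571 0.4092 0.0905]
stand [0.543  0.3102 0.0469]
knob [0.5213 0.095  0.0963]
lever [ 0.4212 -0.141   0.0939]
tray [ 0.5215 -0.3988  0.0043]
s2 [0.5105 0.0493 0.0044]
table [ 0.3424 -0.0662  0.0033]
shaker [0.4058 0.1153 0.0895]
bottle [ 0.6104 -0.0672  0.2394]
spice [ 0.587  -0.2126  0.0952]
chilli [0.6582 0.1185 0.0977]
yel [0.3515 0.0151 0.0065]
red [ 0.3058  0.1538 -0.0039]
```

View pics/c1.png

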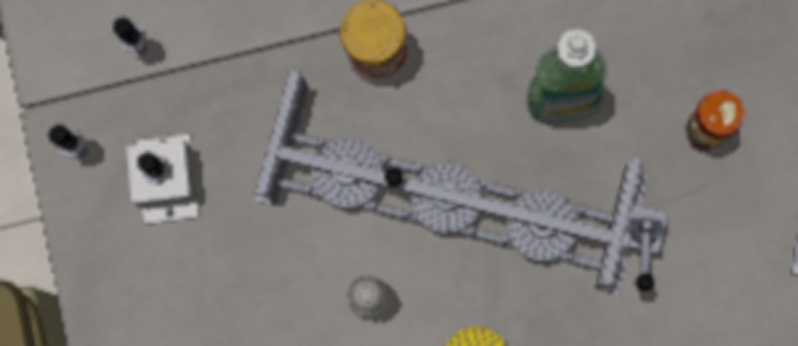

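View pics/c2.png

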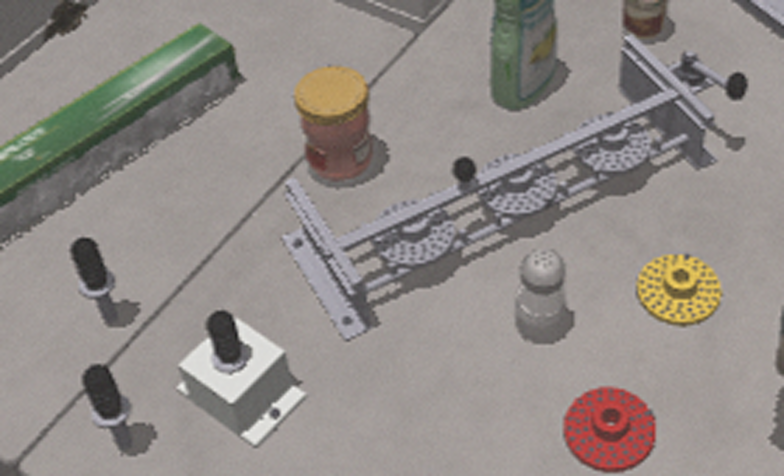

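```bash
python3 - <<'E'
from h import *
for n,roi in (('top0.png',(235,400,200,300)),('scene0.png',(225,410,205,330))):
    t=load(n); P=cloud(t); z=P[...,2]
    m=np.zeros((480,640),bool); m[roi[2]:roi[3],roi[0]:roi[1]]=1
    b=m&(z>.054)&(z<.067)&(P[...,0]<.60)
    pts=P[b][:,:2]
    for it in range(6):
        c=pts.mean(0); d=np.linalg.svd(pts-c,full_matrices=False)[2][0]
        if d[1]<0:d=-d
        nrm=np.array([-d[1],d[0]]); r=(pts-c)@nrm; pts=pts[abs(r)<max(.009,.03-.006*it)]
    s=(pts-c)@d
    print(n,len(pts),'c',c,'d',d,'yaw',np.arctan2(-d[0],d[1]),'ends',s.min(),s.max(),'mid',c+d*(np.percentile(s,0.5)+np.percentile(s,99.5))/2)
    col=t['color'].max(2); k=m&(col<50)
    nl,lab,st,ce=cv2.connectedComponentsWithStats(k.astype(np.uint8))
    for i in range(1,nl):
        if st[i,4]>12: print(' black',ce[i].round(1),st[i,4],'onz.085',onz(t,*ce[i],.087).round(4),'depth',np.nanmedian(P[lab==i],0).round(4))
E
```

```text
top0.png 570 c [0.50511789 0.03196888] d [0.23167277 0.97279377] yaw -0.2337968885922188 ends -0.194142517422272 0.1967686110554619 mid [0.50567334 0.0343012 ]
 black [287.6 246.1] 38 onz.085 [0.5225 0.0965 0.087 ] depth [0.5216 0.0967 0.0928]
 black [382.1 285.9] 32 onz.085 [ 0.4246 -0.1419  0.087 ] depth [ 0.424  -0.1413  0.0909]
scene0.png 765 c [0.50961191 0.05120593] d [0.23551572 0.97187054] yaw -0.23774918157563676 ends -0.20780268980753902 0.17693086640479014 mid [0.50669437 0.0391665 ]
```

```bash
cat >> h.py <<'E'
def phi(Rm): return np.degrees(np.arctan2(Rm[1,2],Rm[0,2]))
def plan(x,y,z,ph=None,near=True):
    s=manip.get_state(); Rm=q2R(s['ee_rot']); p=s['position']; cur=phi(Rm)
    if ph is None: ph=cur
    if near:
        d=(ph-cur+90)%180-90; ph=cur+d
    a=np.radians(ph); zx=np.array([np.cos(a),np.sin(a),0]); xx=np.array([0,0,-1.]); yy=np.cross(zx,xx)
    Rt=np.stack([xx,yy,zx],1)
    sh=Rm.T@(np.array([x,y,z])-p)*100; rv=R.from_matrix(Rm.T@Rt).as_rotvec(degrees=True)
    print('cur',p.round(4),'phi',cur.round(1),'->',round(ph,1),'shift',sh.round(2),'rot',rv.round(1),'rows>=',max(np.linalg.norm(sh)/6.25,np.linalg.norm(rv)/10.7).__round__(1),'t',s['clock'],'q6',s['qpos'][5].round(2))
def st():
    s=manip.get_state(); print('t',s['clock'],'p',s['position'].round(4),'phi',phi(q2R(s['ee_rot'])).round(1),'F',s['contact_force'].round(2),'w',round(s['width'],4),'q',s['qpos'].round(2))
E
python3 - <<'E'
from h import *
s=manip.get_state(); print(q2R(s['ee_rot']).round(3))
plan(.40,-.15,.25,-94.4); plan(.40,-.15,.25,-90)
E
```

```text
[[-0.     0.967  0.256]
 [ 0.001  0.256 -0.967]
 [-1.     0.    -0.001]]
cur [ 0.1471 -0.5555  0.2306] phi -75.2 -> -94.4 shift [ -1.89  34.83 -32.73] rot [19.2 -0.1  0. ] rows>= 7.7 t 0.15 q6 -0.12
cur [ 0.1471 -0.5555  0.2306] phi -75.2 -> -90.0 shift [ -1.89  34.83 -32.73] rot [14.8 -0.1  0. ] rows>= 7.7 t 0.15 q6 -0.12
```

```bash
python3 -m crank '[[-0.4,6.5,-6,4,0,0,8],[-1,13,-12,8,0,0,8],[-1.5,19,-18,12,0,0,6],[-1.8,25,-23,16,0,0,4],[-1.9,30,-28,19,0,0,3.5]]' 20
python3 -m crank '[[0,4.8,-4,0,0,0,3.5],[0,5.2,-5,0,0,0,3.5]]'
python3 - <<'E'
from h import *
st(); shot('wrist','w1.png')
E
```

```text
clock: 0.78
position: [0.3143, -0.2901, 0.247]
ee_rot: [0.481, 0.519, 0.481, -0.518]
contact_force: [1.2, -0.8, 0.4]
width: 0.035
clock: 1.02
position: [0.3713, -0.2433, 0.247]
ee_rot: [0.483, 0.517, 0.483, -0.516]
contact_force: [-0.4, 0.4, 0.2]
width: 0.0345
t 1.025 p [ 0.3713 -0.2433  0.247 ] phi -93.9 F [-0.41  0.36  0.23] w 0.0345 q [-0.74  0.07  1.73  0.    1.34  0.9 ]
```

View pics/w1.png

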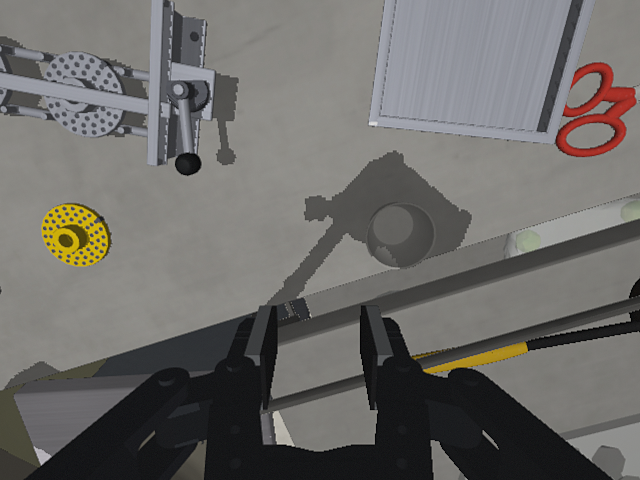

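```bash
python3 - <<'E'
from h import *
t=load('w1.png'); P=cloud(t)
roi=t['color'][140:185,165:210].max(2)<45
v,u=np.nonzero(roi); c=(u.mean()+165,v.mean()+140); print(c,len(u))
k=onz(t,*c,.085); print('knob',k,np.nanmedian(P[150:175,180:195].reshape(-1,3),0))
b=onz(t,181,89,.083); print('boss',b,P[89,181]); print('dist',np.linalg.norm(k[:2]-b[:2]))
d=k-b; print('ang',np.degrees(np.arctan2(d[1],d[0])))
print('tray corner',onz(t,372,125,.022),P[126,374],'bar end',P[89,100])
plan(k[0],k[1],.15,-93)
E
```

```text
(np.float64(187.5480984340045), np.float64(163.47427293064877)) 447
knob [ 0.42751103 -0.14225114  0.085     ] [ 0.42941505 -0.14370445  0.09081369]
boss [ 0.4820229  -0.14653454  0.083     ] [ 0.48198324 -0.14668966  0.0834695 ]
dist 0.054679901717910456
ang 175.50708425348842
tray corner [ 0.44462779 -0.29686323  0.022     ] [ 0.44292372 -0.30151725  0.00149971] bar end [ 0.49051904 -0.06251189  0.03855747]
cur [ 0.3703 -0.2432  0.2468] phi -93.9 -> -93.0 shift [  9.69   5.02 -10.45] rot [-0.9 -0.1  0. ] rows>= 2.4 t 1.075 q6 0.9
```

```bash
python3 -m crank '[[5,2.5,-5.2,0,0,0,3.2],[9.7,5,-10.4,0,0,0,3.2],[9.7,5,-10.4,0,0,0,3.2]]' 20; python3 - <<'E'
from h import *
plan(.4275,-.1422,.074,-94.5)
E
```

```text
clock: 1.45
position: [0.4248, -0.1444, 0.1476]
ee_rot: [-0.48, -0.517, -0.483, 0.518]
contact_force: [-0.1, -1.0, 0.8]
width: 0.0321
cur [ 0.4248 -0.1444  0.1476] phi -94.2 -> -94.5 shift [ 7.36  0.28 -0.23] rot [ 0.3 -0.1  0.3] rows>= 1.2 t 1.45 q6 1.16
```

```bash
python3 -m crank '[[4,0.28,-0.2,0,0,0,3.2],[7.3,0.28,-0.2,0,0,0,3.2],[7.3,0.28,-0.2,0,0,0,1.5],[7.3,0.28,-0.2,0,0,0,1.5],[7.3,0.28,-0.2,0,0,0,1.5]]' 20; python3 - <<'E'
from h import *
st(); shot('wrist','w2.png')
s=manip.get_state(); Rm=q2R(s['ee_rot']); p=s['position']; a0=175.5
piv=np.array([.4820,-.1463]); 
off=p[:2]-(piv+.0548*np.array([np.cos(np.radians(a0)),np.sin(np.radians(a0))])); print('off',off)
for d in (10,20,30,40,50,60,70,80,83):
    a=np.radians(a0+d); q=piv+.0548*np.array([np.cos(a),np.sin(a)])+off
    print(d,(Rm.T@(np.r_[q,p[2]]-p)*100).round(2))
E
```

```text
clock: 2.08
position: [0.4265, -0.1434, 0.0755]
ee_rot: [-0.48, -0.517, -0.483, 0.519]
contact_force: [-2.8, -1.6, -25.3]
width: 0.0162
t 2.075 p [ 0.4265 -0.1434  0.0755] phi -94.2 F [ -2.78  -1.59 -25.25] w 0.0162 q [-0.48  0.25  1.99 -0.    0.91  1.17]
off [-0.000782   -0.00136637]
10 [-0.    0.08  0.95]
20 [-0.    0.32  1.88]
30 [-0.01  0.72  2.74]
40 [-0.01  1.26  3.53]
50 [-0.02  1.93  4.21]
60 [-0.02  2.71  4.76]
70 [-0.03  3.58  5.17]
80 [-0.03  4.5   5.42]
83 [-0.03  4.78  5.47]
```

View pics/w2.png

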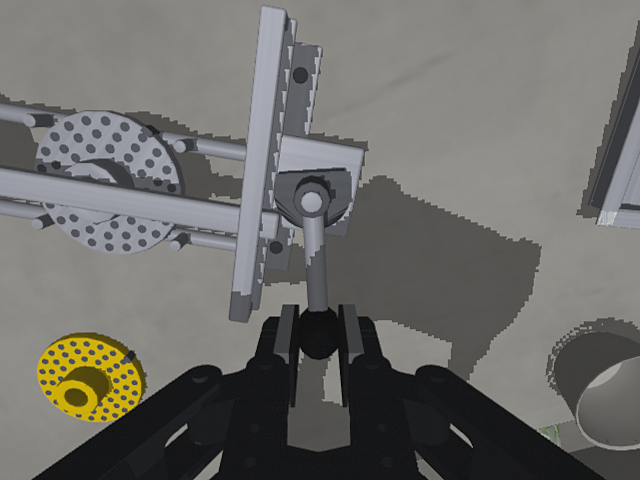

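```bash
python3 -m crank '[[0,0,0,0,0,0,2.0],[0,0.08,0.95,-10,0,0,2.0],[0,0.32,1.88,-20,0,0,2.0],[0,0.72,2.74,-30,0,0,2.0],[0,1.26,3.53,-40,0,0,2.0]]' 20; python3 - <<'E'
from h import *
st(); 
s=manip.get_state(); Rm=q2R(s['ee_rot']); p=s['position']
piv=np.array([.4820,-.1463]); off=np.array([-.0008,-.0008])
for d in (45,50,60,70,80,84):
    a=np.radians(175.5+d); q=piv+.0548*np.array([np.cos(a),np.sin(a)])+off
    print(d,(Rm.T@(np.r_[q,p[2]]-p)*100).round(2))
E
```

```text
clock: 2.75
position: [0.4434, -0.1819, 0.0805]
ee_rot: [0.634, 0.32, 0.627, -0.32]
contact_force: [-0.6, 0.6, 0.6]
width: 0.0199
t 2.75 p [ 0.4434 -0.1819  0.0805] phi -53.9 F [-0.59  0.61  0.59] w 0.0199 q [-0.54  0.27  1.94  0.    0.92  0.4 ]
45 [-0.   -0.36 -0.16]
50 [ 0.   -0.3   0.31]
60 [ 0.01 -0.06  1.24]
70 [0.02 0.33 2.11]
80 [0.03 0.87 2.89]
84 [0.03 1.12 3.18]
```

```bash
python3 - <<'E'
from h import *
shot('wrist','w3.png'); st()
E
```

```text
t 2.8 p [ 0.4444 -0.1832  0.0806] phi -53.7 F [ 0.23 -1.63  0.41] w 0.0201 q [-0.54  0.27  1.94  0.    0.92  0.4 ]
```

View pics/w3.png

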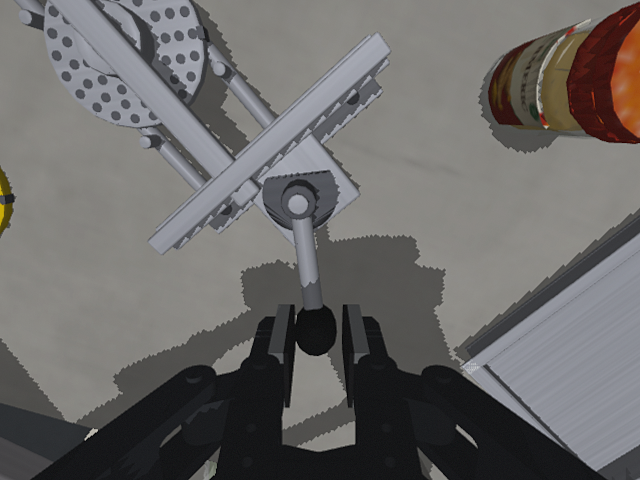

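```bash
python3 -m crank '[[0.2,-0.3,0.3,-10,0,0,2.0],[0.4,0,1.24,-20,0,0,2.0],[0.4,0.4,2.1,-30,0,0,2.0],[0.4,0.95,2.9,-40,0,0,2.0],[0.4,1.25,3.3,-43,0,0,2.0]]' 20; python3 - <<'E'
from h import *
st(); shot('wrist','w4.png')
E
```

```text
clock: 3.42
position: [0.4692, -0.1999, 0.0753]
ee_rot: [0.704, 0.068, 0.704, -0.069]
contact_force: [-8.4, 1.6, 6.1]
width: 0.02
t 3.425 p [ 0.4692 -0.1999  0.0753] phi -11.1 F [-8.43  1.58  6.07] w 0.02 q [-0.54  0.32  1.87 -0.    0.95 -0.34]
```

View pics/w4.png

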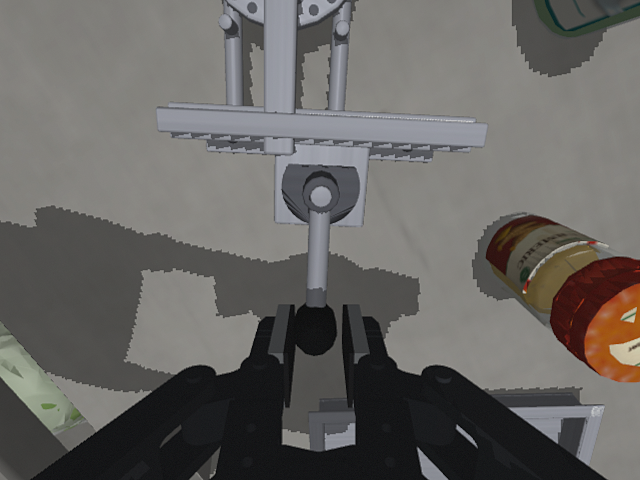

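```bash
python3 -m crank '[[0,0,0,0,0,0,2.6],[-4.5,0,0,0,0,0,3],[-8,4,0,0,0,0,3.2],[-8,10,0,0,0,0,3.2],[-8,16,0,0,0,0,3.2]]' 20; python3 - <<'E'
from h import *
plan(.480,.015,.155,-13.5)
E
```

```text
clock: 4.1
position: [0.503, -0.0416, 0.156]
ee_rot: [0.707, 0.07, 0.7, -0.07]
contact_force: [0.9, -0.7, 0.1]
width: 0.0318
cur [ 0.503  -0.0416  0.156 ] phi -11.4 -> -13.5 shift [ 0.07  5.09 -3.37] rot [ 2.1  0.5 -0. ] rows>= 1.0 t 4.1 q6 -0.02
```

```bash
python3 - <<'E'
from h import *
shot('wrist','w5.png'); st()
E
```

```text
t 4.15 p [ 0.5032 -0.0337  0.1557] phi -11.1 F [ 1.76  4.15 -0.31] w 0.0321 q [-0.21  0.22  1.78  0.01  1.13 -0.02]
```

View pics/w5.png

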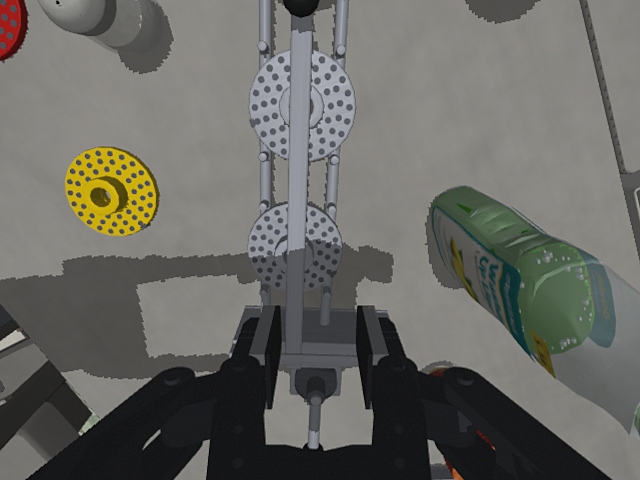

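```bash
python3 - <<'E'
from h import *
t=load('w5.png'); print(onz(t,301,4,.085)); plan(.522,.0966,.15,-13.5); plan(.522,.0966,.072,-13.5)
E
```

```text
[0.52315933 0.09373385 0.085     ]
cur [ 0.5032 -0.0337  0.1557] phi -11.1 -> -13.5 shift [ 0.67 13.14 -0.68] rot [ 2.4  0.4 -0.5] rows>= 2.1 t 4.15 q6 -0.02
cur [ 0.5032 -0.0337  0.1557] phi -11.1 -> -13.5 shift [ 8.47 13.08 -0.74] rot [ 2.4  0.4 -0.5] rows>= 2.5 t 4.15 q6 -0.02
```

```bash
python3 -m crank '[[0,6,-0.3,2.4,0,0,3.2],[0.5,12,-0.7,2.4,0,0,3.2],[0.5,13.2,-0.7,2.4,0,0,3.2],[0.5,13.2,-0.7,2.4,0,0,3.2]]' 20; python3 - <<'E'
from h import *
plan(.5225,.096,.072,-13.5)
E
```

```text
clock: 4.65
position: [0.5199, 0.0887, 0.1491]
ee_rot: [0.703, 0.083, 0.701, -0.083]
contact_force: [-0.1, 0.1, 0.6]
width: 0.0323
cur [0.5199 0.0887 0.1491] phi -13.5 -> -13.5 shift [7.71 0.77 0.06] rot [ 0.   0.2 -0. ] rows>= 1.2 t 4.65 q6 0.27
```

```bash
python3 -m crank '[[4,0.77,0.06,0,0,0,3.2],[7.7,0.77,0.06,0,0,0,3.2],[7.7,0.77,0.06,0,0,0,2.3],[7.7,0.77,0.06,0,0,0,2.3]]' 20; python3 - <<'E'
from h import *
shot('wrist','w6.png');st(); plan(.5225+.0545,.096-.0130,.072,-13.5)
E
```

```text
clock: 5.15
position: [0.5222, 0.0945, 0.0723]
ee_rot: [0.703, 0.084, 0.701, -0.084]
contact_force: [0.9, 0.2, -0.5]
width: 0.0229
t 5.2 p [0.5225 0.0948 0.0727] phi -13.7 F [-0.12 -1.18  0.19] w 0.0229 q [ 0.05  0.35  1.83 -0.    0.96  0.29]
cur [0.5225 0.0948 0.0727] phi -13.7 -> -13.5 shift [0.09 0.14 5.58] rot [-0.2  0.2 -0. ] rows>= 0.9 t 5.2 q6 0.29
```

View pics/w6.png

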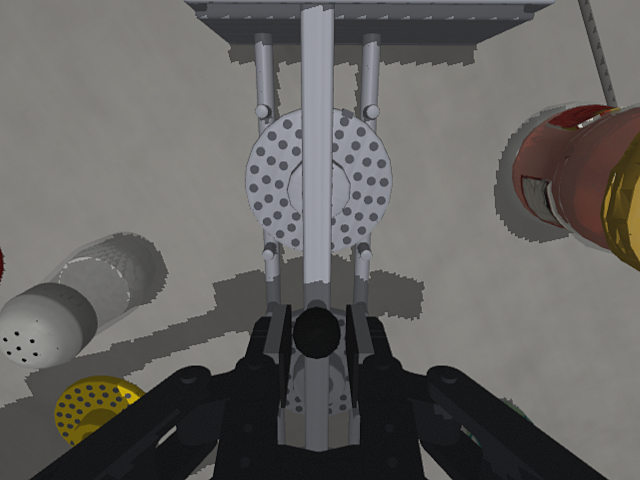

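```bash
python3 -m crank '[[0,0,1.2,0,0,0,2.3],[0,0,2.5,0,0,0,2.3],[0,0,3.8,0,0,0,2.3],[0,0,5,0,0,0,2.3],[0,0,5.6,0,0,0,2.3]]' 20;python3 -m crank '[[0,0,0.15,0,0,0,2.3],[0,0,0.25,0,0,0,2.3]]'; python3 - <<'E'
from h import *
shot('wrist','w7.png');st()
E
```

```text
clock: 5.82
position: [0.5766, 0.0823, 0.0708]
ee_rot: [0.702, 0.084, 0.702, -0.084]
contact_force: [-0.7, -0.3, 1.8]
width: 0.0232
clock: 6.08
position: [0.5772, 0.0821, 0.0707]
ee_rot: [0.702, 0.084, 0.703, -0.084]
contact_force: [-1.4, 0.2, 0.7]
width: 0.0232
t 6.125 p [0.5772 0.0822 0.0707] phi -13.6 F [-1.47  0.82  0.76] w 0.0232 q [0.02 0.42 1.72 0.   1.01 0.26]
```

View pics/w7.png

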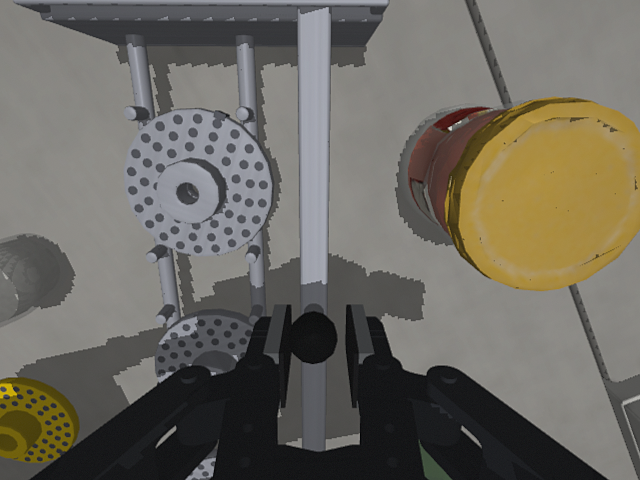

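```bash
python3 -m crank '[[0,0,0.2,0,0,0,2.3],[0,0,0.35,0,0,0,2.3]]'; python3 -m crank '[[0,0,0.15,0,0,0,2.3],[0,0,0.15,0,0,0,2.3]]'; python3 - <<'E'
from h import *
st()
E
```

```text
clock: 6.38
position: [0.5775, 0.0821, 0.0705]
ee_rot: [0.699, 0.084, 0.705, -0.083]
contact_force: [-9.0, 3.3, 4.7]
width: 0.0229
clock: 6.62
position: [0.5775, 0.0821, 0.0705]
ee_rot: [0.698, 0.084, 0.706, -0.083]
contact_force: [-9.4, 3.5, 5.6]
width: 0.0233
t 6.625 p [0.5775 0.0821 0.0705] phi -13.6 F [-9.38  3.46  5.63] w 0.0233 q [0.02 0.42 1.71 0.   1.02 0.26]
```

```bash
python3 -m crank '[[0,0,-0.4,0,0,0,2.6],[-5,0,-0.4,0,0,0,3],[-10,0,-0.4,0,0,0,4.5]]'; python3 - <<'E'
from h import *
plan(.52,.23,.19,-13.5)
E
```

```text
clock: 7.0
position: [0.5798, 0.0814, 0.1719]
ee_rot: [0.703, 0.083, 0.702, -0.084]
contact_force: [0.9, -0.3, 0.0]
width: 0.0448
cur [0.5798 0.0814 0.1719] phi -13.6 -> -13.5 shift [-1.83 13.04 -9.29] rot [-0.1  0.1  0. ] rows>= 2.6 t 7.0 q6 0.26
```

```bash
python3 -m crank '[[-0.8,5,-3.5,0,0,0,4.5],[-1.8,9.5,-6.8,0,0,0,4.5],[-1.8,13,-9.3,0,0,0,4.5],[-1.8,13,-9.3,0,0,0,4.5]]'; python3 - <<'E'
from h import *
shot('wrist','w8.png');shot('top','t2.png');st()
E
```

```text
clock: 7.5
position: [0.5188, 0.2325, 0.1896]
ee_rot: [0.703, 0.083, 0.701, -0.082]
contact_force: [0.6, -0.5, 0.1]
width: 0.0452
t 7.6 p [0.5197 0.2299 0.1892] phi -13.5 F [-0.43 -0.17 -0.15] w 0.045 q [ 0.29  0.29  1.59 -0.    1.26  0.53]
```

View pics/w8.png

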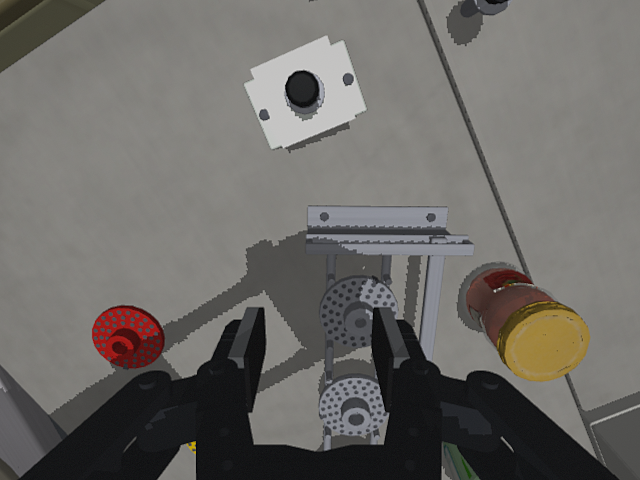

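View pics/t2.png

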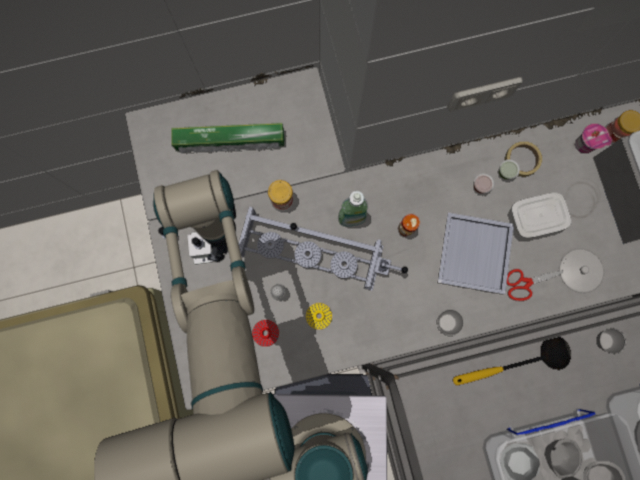

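```bash
python3 - <<'E'
from h import *
t=load('w8.png'); P=cloud(t)
def blob(t,x0,x1,y0,y1,f):
    v,u=np.nonzero(f(t['color'][y0:y1,x0:x1].max(2).astype(int))); return u.mean()+x0,v.mean()+y0,len(u)
# handle top circle: darkest
r=t['color'][60:120,275:335].max(2); m=(r<60).astype(np.uint8)
cs=max(cv2.findContours(m,0,1)[0],key=cv2.contourArea); (cx,cy),rad=cv2.minEnclosingCircle(cs); print('handle',cx+275,cy+60,rad, cv2.fitEllipse(cs))
print('handle top at', onz(t,cx+275,cy+60,.100)); print('depth',P[89,302], 'top radius px', foc(t)*.010/(t['eye'][2]-.1))
w=((t['color'].min(2)>150)).astype(np.uint8); w[:30]=0;w[155:]=0;w[:,:235]=0;w[:,375:]=0
w[cv2.drawContours(np.zeros_like(w),[cs+[275,60]],-1,1,-1)>0]=1
c2=max(cv2.findContours(w,0,1)[0],key=cv2.contourArea); box=cv2.minAreaRect(c2); print('stand rect',box)
top=t['color'][:160]
c=cv2.resize(t['color'][20:160,230:380],None,fx=4,fy=4); cv2.imwrite('pics/c3.png',c)
T=load('t2.png')
cv2.imwrite('pics/c4.png',cv2.resize(T['color'][205:295,230:420],None,fx=4.2,fy=4.2,interpolation=cv2.INTER_CUBIC))
E
```

```text
handle 301.68181800842285 88.95454597473145 18.555021286010742 ((26.97503662109375, 28.80501365661621), (32.21297073364258, 36.5743408203125), 166.1990203857422)
handle top at [0.53371271 0.33122795 0.1       ]
depth [0.53388581 0.33115265 0.10015003] top radius px 16.303047517360476
stand rect ((305.2721862792969, 91.05326080322266), (88.0, 109.23076629638672), 67.38013458251953)
```

View pics/c3.png

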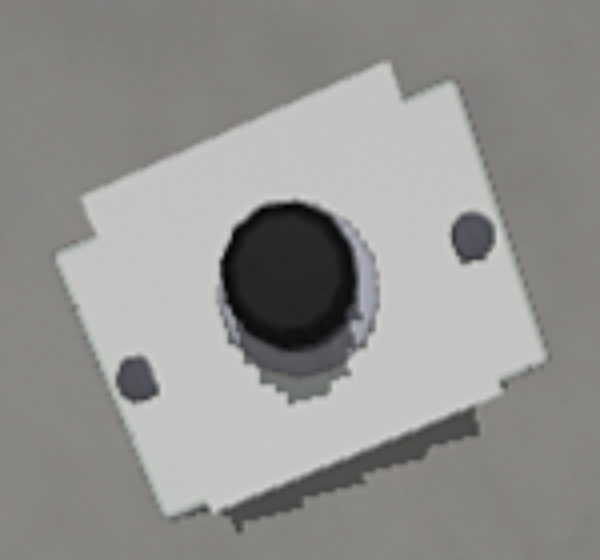

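View pics/c4.png

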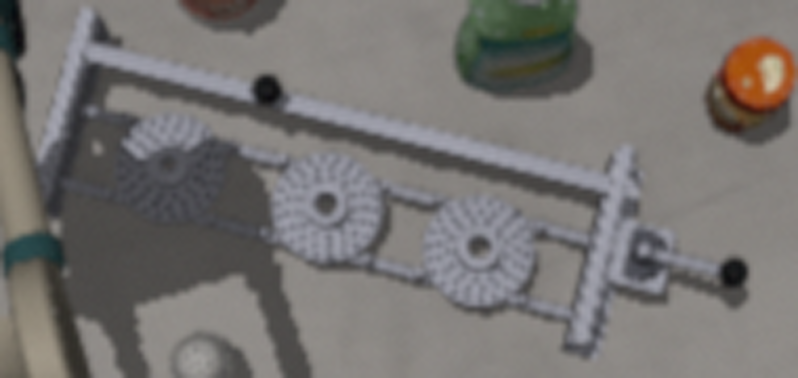

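```bash
python3 - <<'E'
from h import *
t=load('w8.png'); print('wrist',onz(t,302.4,86.8,.1), 'collar', onz(t,230+299/4,20+296/4,.054))
T=load('top0.png'); m=(T['color'][230:260,185:215].max(2)<60).astype(np.uint8); v,u=np.nonzero(m); print(u.mean()+185,v.mean()+230,len(u)); 
print('top',onz(T,u.mean()+185,v.mean()+230,.09))
S=load('scene0.png'); m=(S['color'][305:335,200:222].max(2)<60).astype(np.uint8); v,u=np.nonzero(m); print(u.mean()+200,v.mean()+305,len(u)); print('scene',onz(S,u.mean()+200,v.mean()+305,.08))
W=((T['color'].min(2)>140)).astype(np.uint8)[225:268,180:220]; v,u=np.nonzero(W); print('stand top',onz(T,180+u.mean(),225+v.mean(),.04))
E
```

```text
wrist [0.53438614 0.3322301  0.1       ] collar [0.53395132 0.33082997 0.054     ]
196.78571428571428 241.83928571428572 56
top [0.53018737 0.32691587 0.09      ]
210.0 319.7070707070707 99
scene [0.52955197 0.33106361 0.08      ]
stand top [0.52713649 0.32950873 0.04      ]
```

```bash
python3 - <<'E'
from h import *
plan(.534,.331,.115,-13.5);plan(.534,.331,.062,-13.5)
E
python3 -m crank '[[3,5,0,0,0,0,4.5],[7.4,9.4,-1,0,0,0,4.5],[7.4,9.4,-1,0,0,0,4.5]]'; python3 - <<'E'
from h import *
plan(.534,.331,.062,-13.5); shot('wrist','w9.png')
E
```

```text
cur [0.5197 0.2299 0.1892] phi -13.5 -> -13.5 shift [ 7.42 10.16 -0.99] rot [0.  0.1 0. ] rows>= 2.0 t 7.6 q6 0.53
cur [0.5197 0.2299 0.1892] phi -13.5 -> -13.5 shift [12.72 10.16 -1.  ] rot [0.  0.1 0. ] rows>= 2.6 t 7.6 q6 0.53
clock: 7.98
position: [0.5302, 0.3237, 0.1108]
ee_rot: [0.7, 0.082, 0.704, -0.084]
contact_force: [0.1, -0.3, -0.5]
width: 0.0449
cur [0.5302 0.3237 0.1108] phi -13.5 -> -13.5 shift [4.87 0.82 0.23] rot [-0.  -0.3  0.2] rows>= 0.8 t 7.975 q6 0.67
```

View pics/w9.png

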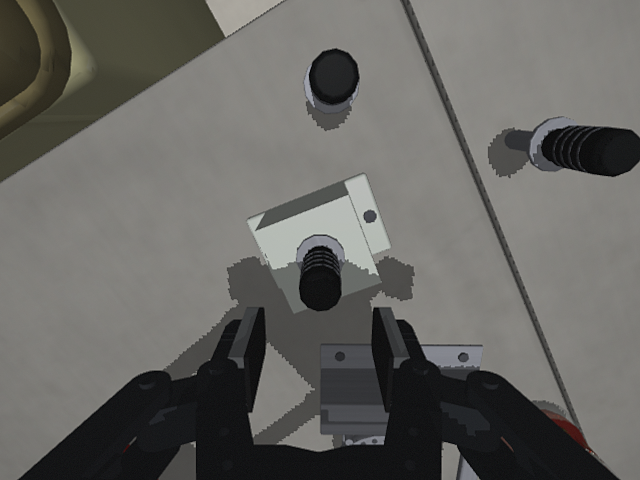

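```bash
python3 - <<'E'
from h import *
t=load('w9.png'); print(onz(t,320.5,291,.1), onz(t,320,256,.054)); plan(.534,.331,.062,-13.5)
E
```

```text
[0.5343962  0.33400442 0.1       ] [0.53398305 0.33332919 0.054     ]
cur [0.5312 0.3228 0.1127] phi -13.5 -> -13.5 shift [5.07 0.88 0.1 ] rot [-0.  -0.1  0.2] rows>= 0.8 t 8.025 q6 0.67
```

```bash
python3 -m crank '[[1,1.05,0.15,0,0,0,4.5],[3,1.05,0.15,0,0,0,4.5],[5,1.05,0.15,0,0,0,4.5],[5,1.05,0.15,0,0,0,4.5]]'; python3 - <<'E'
from h import *
plan(.534,.3325,.062,-13.5)
E
```

```text
clock: 8.52
position: [0.5353, 0.3323, 0.0644]
ee_rot: [0.702, 0.084, 0.702, -0.084]
contact_force: [-0.6, -0.6, 0.3]
width: 0.045
cur [0.5353 0.3323 0.0644] phi -13.7 -> -13.5 shift [ 0.24 -0.01 -0.13] rot [-0.2 -0.   0.1] rows>= 0.0 t 8.525 q6 0.68
```

```bash
python3 -m crank '[[0.1,0,-0.1,0,0,0,3],[0.1,0,-0.1,0,0,0,1.5],[0.1,0,-0.1,0,0,0,1.5],[0.1,0,-0.1,0,0,0,1.5]]' 40; python3 - <<'E'
from h import *
st(); shot('wrist','w10.png')
E
```

```text
clock: 9.02
position: [0.5351, 0.3339, 0.0653]
ee_rot: [0.703, 0.084, 0.701, -0.083]
contact_force: [-0.4, -1.0, 5.6]
width: 0.019
t 9.025 p [0.5351 0.3339 0.0653] phi -13.6 F [-0.44 -1.02  5.62] w 0.019 q [ 0.45  0.48  1.62 -0.    1.04  0.68]
```

View pics/w10.png

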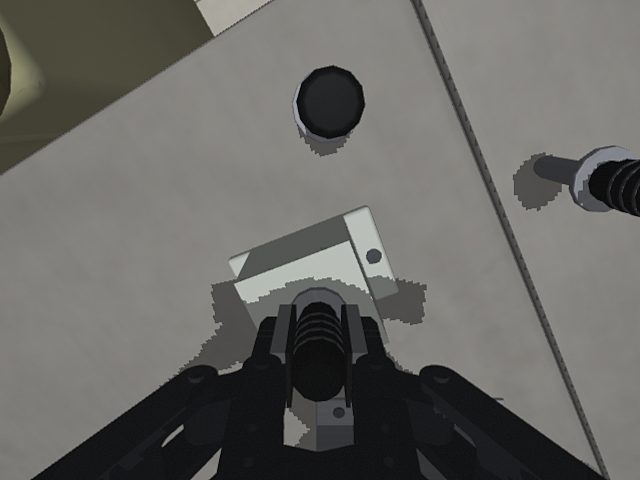

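```bash
python3 -m crank '[[-3,0,0,0,0,0,1.5],[-8,0,0,0,0,0,1.5],[-12.5,-3,0,0,0,0,1.5],[-12.5,-9,0,0,0,0,1.5],[-12.5,-15,0,0,0,0,1.5]]' 40; python3 - <<'E'
from h import *
plan(.476,-.10,.19,-13.5); shot('wrist','w11.png')
E
```

```text
clock: 9.7
position: [0.4987, 0.1869, 0.1894]
ee_rot: [0.703, 0.083, 0.702, -0.083]
contact_force: [1.8, -0.6, -0.7]
width: 0.0189
cur [0.4987 0.1869 0.1894] phi -13.5 -> -13.5 shift [ -0.06 -28.43   4.48] rot [ 0.   0.1 -0. ] rows>= 4.6 t 9.7 q6 0.46
```

View pics/w11.png

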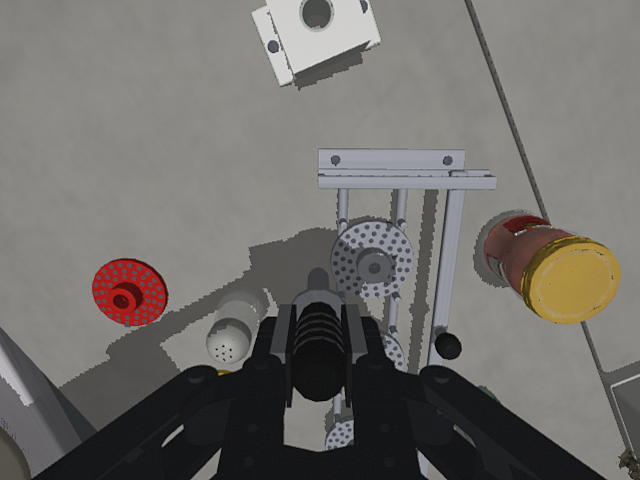

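```bash
python3 - <<'E'
from h import *
t=load('w11.png'); print('hole',onz(t,317,12,.05)); print('bore3',onz(t,374,268,.053))
E
python3 -m crank '[[0,-6,1,0,0,0,1.5],[0,-12,2,0,0,0,1.5],[0,-18,3,0,0,0,1.5],[0,-24,4.4,0,0,0,1.5],[0,-28.4,4.5,0,0,0,1.5]]' 40
python3 - <<'E'
from h import *
st()
E
```

```text
hole [0.53364128 0.3312903  0.05      ]
bore3 [0.53581516 0.14745333 0.053     ]
clock: 10.38
position: [0.4763, -0.1011, 0.1889]
ee_rot: [0.702, 0.084, 0.702, -0.084]
contact_force: [0.1, -0.3, -0.8]
width: 0.0189
t 10.375 p [ 0.4763 -0.1011  0.1889] phi -13.7 F [ 0.14 -0.32 -0.77] w 0.0189 q [-0.35  0.17  1.76 -0.    1.21 -0.11]
```

```bash
python3 -m crank '[[0,0,0,0,0,0,1.5]]' >/dev/null; python3 - <<'E'
from h import *
st();t=shot('wrist','w12.png'); st()
cv2.imwrite('pics/c5.png',cv2.resize(t['color'][0:330,200:440],None,fx=2.3,fy=1.8*1.0 if 0 else 1.8))
E
```

```text
t 10.5 p [ 0.4756 -0.1012  0.1887] phi -13.8 F [ 0.23  0.16 -2.24] w 0.0188 q [-0.35  0.17  1.76 -0.    1.21 -0.11]
t 10.55 p [ 0.4758 -0.0995  0.1887] phi -13.8 F [ 0.34 -0.11 -0.89] w 0.019 q [-0.35  0.17  1.76  0.    1.21 -0.11]
```

View pics/w12.png

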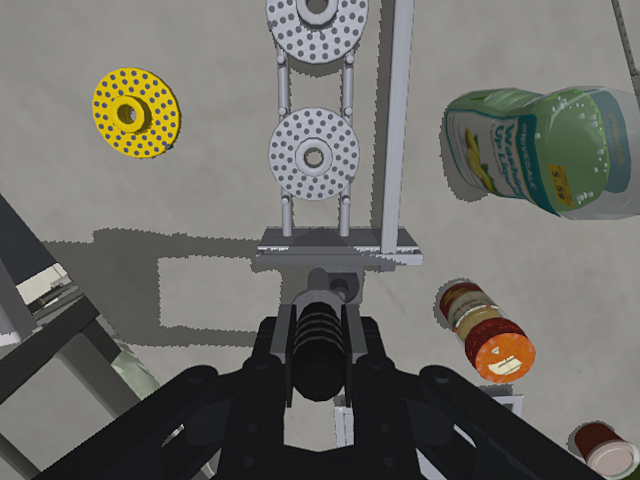

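```bash
python3 - <<'E'
from h import *
t=load('w12.png')
a=cv2.resize(t['color'][115:200,265:365],None,fx=4,fy=4,interpolation=cv2.INTER_CUBIC)
b=cv2.resize(t['color'][250:335,270:370],None,fx=4,fy=4,interpolation=cv2.INTER_CUBIC)
cv2.imwrite('pics/c6.png',np.hstack([a,b]))
s=manip.get_state();print(s['position'],t['eye'])
# dark bore
g=t['color'].max(2)
m=(g[135:180,292:338]<110).astype(np.uint8)
for c in cv2.findContours(m,0,1)[0]:
    if cv2.contourArea(c)>30: print(cv2.minEnclosingCircle(c),cv2.contourArea(c))
E
```

```text
[ 0.47580921 -0.09945906  0.18868572] [ 0.49690511 -0.01849496  0.33146826]
((20.99056625366211, 22.19811248779297), 10.24804973602295) 295.5
```

View pics/c6.png

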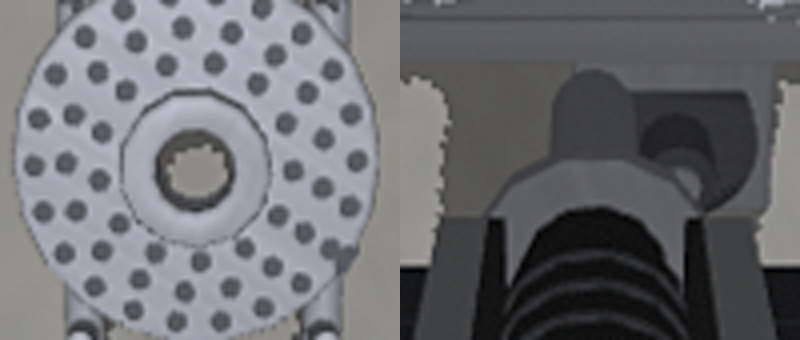

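```bash
python3 - <<'E'
from h import *
t=load('w12.png'); p=np.array([0.4757,-0.1005,.1887])
b=onz(t,313.9,157,.053); print('bore1',b,'hub edge', onz(t,265+270/4,157,.053)-onz(t,265+121/4,157,.053))
print('bore2',onz(t,317,6,.053))
tip=onz(t,318.3,271,.1274); print('tip',tip,'minus tcp in tool frame',q2R(manip.get_state()['ee_rot']).T@(tip-p))
col=onz(t,270+(596-400)/4,250+215/4,.1774-.001); 
f=foc(t); print('pin width px',84/4,'-> depth',f*.012/21,'collar w', (705-490)/4)
e,d=ray(t,314,11) 
plan(b[0],b[1],.13,-13.5)
E
```

```text
bore1 [ 0.48691772 -0.04556867  0.053     ] hub edge [ 0.02598849 -0.00643073  0.        ]
bore2 [0.51181541 0.04534333 0.053     ]
tip [ 0.47621962 -0.10200659  0.1274    ] minus tcp in tool frame [ 0.06129851 -0.0013823   0.00090089]
pin width px 21.0 -> depth 0.2167075101018332 collar w 53.75
cur [ 0.4758 -0.0995  0.1887] phi -13.8 -> -13.5 shift [ 5.87  5.49 -0.2 ] rot [-0.3 -0.  -0. ] rows>= 1.3 t 10.55 q6 -0.11
```

```bash
python3 -m crank '[[1,5,-0.3,0,0,0,1.5],[4,5.7,-0.35,0,0,0,1.5],[6,5.7,-0.35,0,0,0,1.5],[6,5.7,-0.35,0,0,0,1.5]]' 40
python3 - <<'E'
from h import *
plan(.4863,-.0440,.1243,-13.5); t=shot('wrist','w13.png'); st()
cv2.imwrite('pics/c7.png',cv2.resize(t['color'][200:370,220:420],None,fx=4,fy=4*.85,interpolation=cv2.INTER_CUBIC))
E
```

```text
clock: 11.05
position: [0.4847, -0.0404, 0.1275]
ee_rot: [0.701, 0.083, 0.704, -0.082]
contact_force: [0.3, 0.1, -1.1]
width: 0.0186
cur [ 0.4847 -0.0404  0.1275] phi -13.4 -> -13.5 shift [ 0.32 -0.31  0.24] rot [ 0.1 -0.2 -0. ] rows>= 0.1 t 11.05 q6 0.01
t 11.1 p [ 0.4858 -0.0411  0.1287] phi -13.5 F [-0.08  0.06 -0.3 ] w 0.0185 q [-0.23  0.23  1.85  0.    1.07  0.01]
```

View pics/c7.png

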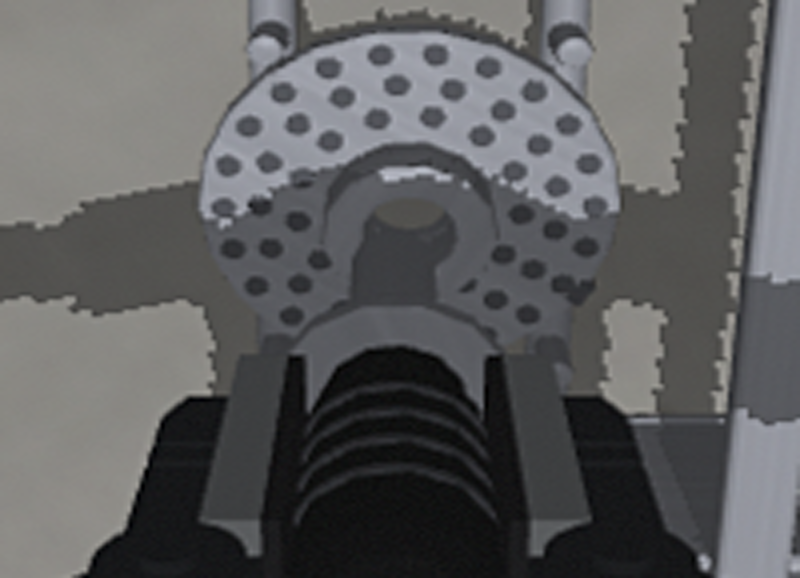

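```bash
python3 - <<'E'
from h import *
t=load('w13.png')
def cr(p): u,v=proj(t,p); return round((u-220)*4),round((v-200)*3.4)
b=np.array([.4869,-.0456,.053])
print('bore ctr',cr(b)); ey=np.array([.233,.9725,0]);ex=np.array([.9725,-.233,0])
print('hub far,left,right',cr(b+.014*ey),cr(b-.014*ex),cr(b+.014*ex),'bore far',cr(b+.0071*ey))
Rm=q2R(manip.get_state()['ee_rot']); p=np.array([.4853,-.0408,.1281])
for o in ([.0613,0,0],[.0613,-.0014,.0009]): print('tip',cr(p+Rm@np.array(o)),'far',cr(p+Rm@(np.array(o)+[0,.003,0])))
E
```

```text
bore ctr (411, 233)
hub far,left,right (412, 161) (321, 233) (502, 233) bore far (412, 197)
tip (393, 241) far (393, 224)
tip (399, 248) far (399, 232)
```

```bash
python3 -m crank '[[0,-0.48,0.2,0,0,0,1.5],[0.9,-0.48,0.2,0,0,0,1.5],[0.9,-0.48,0.2,0,0,0,1.5]]' 40
python3 - <<'E'
from h import *
plan(.4862,-.0459,.0643,-13.5); t=shot('wrist','w14.png'); st()
cv2.imwrite('pics/c8.png',cv2.resize(t['color'][200:370,220:420],None,fx=4,fy=4*.85,interpolation=cv2.INTER_CUBIC))
E
```

```text
clock: 11.48
position: [0.4864, -0.0477, 0.1196]
ee_rot: [0.702, 0.084, 0.702, -0.084]
contact_force: [-0.5, 0.1, -0.9]
width: 0.0186
cur [ 0.4864 -0.0477  0.1196] phi -13.6 -> -13.5 shift [ 5.53  0.17 -0.06] rot [-0.1 -0.1 -0. ] rows>= 0.9 t 11.475 q6 -0.0
t 11.525 p [ 0.4866 -0.0477  0.1198] phi -13.6 F [-0.15  0.32 -0.23] w 0.0186 q [-0.24  0.24  1.86  0.    1.04 -0.  ]
```

View pics/c8.png

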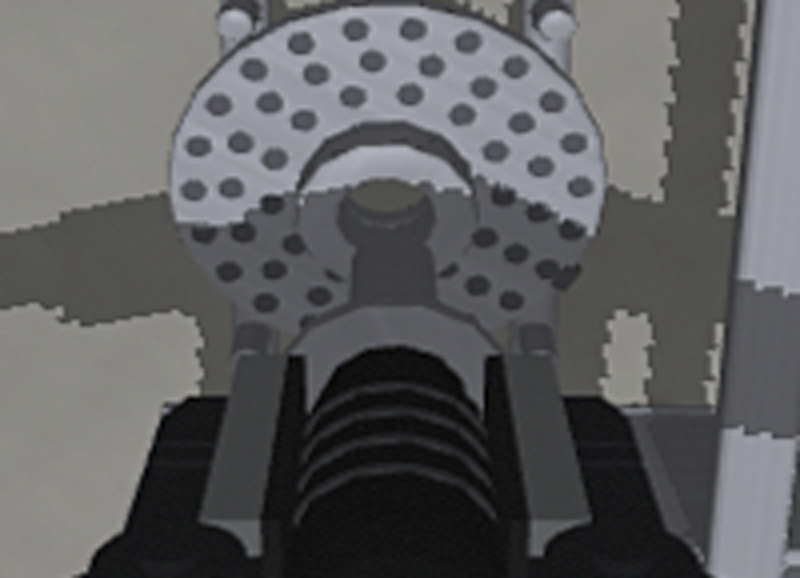

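```bash
python3 - <<'E'
from h import *
t=load('w14.png')
def cr(p): u,v=proj(t,p); return round((u-220)*4),round((v-200)*3.4)
b=np.array([.4869,-.0456,.053]);ey=np.array([.233,.9725,0]);ex=np.array([.9725,-.233,0])
print('bore ctr',cr(b),'far hub',cr(b+.014*ey),'bore far',cr(b+.0071*ey),'near',cr(b-.0071*ey),cr(b+.014*ex))
Rm=q2R(manip.get_state()['ee_rot']); p=np.array([.4865,-.0477,.1197])
for o in ([.0613,0,0],[.0613,0,.0006]): print('tip',cr(p+Rm@np.array(o)),'far',cr(p+Rm@(np.array(o)+[0,.003,0])),'at hub',cr(p+Rm@(np.array(o)+[.0055,0,0])))
E
```

```text
bore ctr (388, 215) far hub (388, 139) bore far (388, 177) near (388, 252) (482, 215)
tip (388, 238) far (388, 222) at hub (389, 226)
tip (393, 238) far (393, 222) at hub (393, 226)
```

```bash
python3 -m crank '[[0.1,0.13,-0.11,0,0,0,1.5],[0.6,0.13,-0.11,0,0,0,1.5],[1.0,0.13,-0.11,0,0,0,1.5],[1.2,0.13,-0.11,0,0,0,1.5]]' 40
python3 - <<'E'
from h import *
plan(.4862,-.0459,.0683,-13.5);  st()
E
```

```text
clock: 12.02
position: [0.486, -0.0456, 0.1076]
ee_rot: [0.702, 0.084, 0.702, -0.083]
contact_force: [0.4, 1.3, 0.7]
width: 0.0188
cur [ 0.486  -0.0456  0.1076] phi -13.6 -> -13.5 shift [ 3.93 -0.03  0.03] rot [-0.1 -0.  -0. ] rows>= 0.6 t 12.025 q6 -0.0
t 12.025 p [ 0.486  -0.0456  0.1076] phi -13.6 F [0.38 1.32 0.68] w 0.0188 q [-0.24  0.25  1.87  0.    1.01 -0.  ]
```

```bash
python3 -m crank '[[0.6,0,0,0,0,0,1.5],[1.2,0,0,0,0,0,1.5],[1.8,0,0,0,0,0,1.5],[2.4,0,0,0,0,0,1.5]]' 40
python3 -m crank '[[0.5,0,0,0,0,0,1.5],[1.0,0,0,0,0,0,1.5],[1.2,0,0,0,0,0,1.5]]' 40
python3 - <<'E'
from h import *
t=shot('wrist','w15.png'); st()
E
```

```text
clock: 12.52
position: [0.4862, -0.0461, 0.0835]
ee_rot: [0.702, 0.084, 0.702, -0.084]
contact_force: [0.5, 1.9, 0.8]
width: 0.019
clock: 12.9
position: [0.486, -0.0461, 0.0716]
ee_rot: [0.702, 0.084, 0.702, -0.084]
contact_force: [0.1, 1.3, -0.4]
width: 0.0191
t 12.95 p [ 0.486  -0.0462  0.0715] phi -13.6 F [ 0.75  1.83 -2.21] w 0.0191 q [-0.24  0.3   1.92 -0.    0.92 -0.  ]
```

View pics/w15.png

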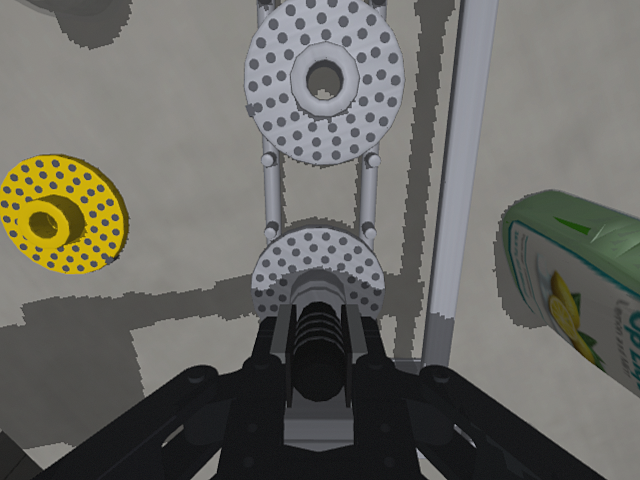

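```bash
python3 -m crank '[[0.15,0,0,0,0,0,1.5],[0.15,0,0,0,0,0,1.5],[-1.5,0,0,0,0,0,1.5],[-4,0,0,0,0,0,1.5],[-6,0,0,0,0,0,1.5]]' 40
python3 - <<'E'
from h import *
t=load('w15.png'); b=onz(t,324.5,80,.053); print('bore2',b, onz(t,359,80,.053)-onz(t,290,80,.053)); st()
plan(b[0]-.0005,b[1],.125,-13.5)
E
```

```text
clock: 13.58
position: [0.4863, -0.0467, 0.1329]
ee_rot: [0.702, 0.083, 0.702, -0.084]
contact_force: [0.3, -1.0, -1.0]
width: 0.0187
bore2 [0.51230015 0.04861242 0.053     ] [ 0.02623609 -0.00635958  0.        ]
t 13.575 p [ 0.4863 -0.0467  0.1329] phi -13.6 F [ 0.26 -0.97 -1.03] w 0.0187 q [-0.24  0.23  1.84 -0.    1.08 -0.  ]
cur [ 0.4863 -0.0467  0.1329] phi -13.6 -> -13.5 shift [0.78 9.87 0.24] rot [-0.1  0.1  0.1] rows>= 1.6 t 13.575 q6 -0.0
```

```bash
python3 -m crank '[[0,5,0.1,0,0,0,1.5],[0.6,9.95,0.24,0,0,0,1.5],[0.8,9.95,0.24,0,0,0,1.5],[0.8,9.95,0.24,0,0,0,1.5]]' 40
python3 - <<'E'
from h import *
t=shot('wrist','w16.png'); st()
cv2.imwrite('pics/c9.png',cv2.resize(t['color'][200:370,220:420],None,fx=4,fy=4*.85,interpolation=cv2.INTER_CUBIC))
def cr(p): u,v=proj(t,p); return round((u-220)*4),round((v-200)*3.4)
s=manip.get_state();Rm=q2R(s['ee_rot']); p=s['position']
o=[.0613,.0005,.0007]; print('tip',cr(p+Rm@np.array(o)),'at hub',cr(p+Rm@(np.array(o)+[p[2]-.0613-.053,0,0])))
b=np.array([.5123,.0486,.053]);ey=np.array([.233,.9725,0]);ex=np.array([.9725,-.233,0])
print('bore ctr',cr(b),'far hub',cr(b+.014*ey),'bore far',cr(b+.0071*ey),'near',cr(b-.0071*ey),cr(b+.014*ex))
E
```

```text
clock: 14.08
position: [0.5114, 0.0496, 0.1237]
ee_rot: [0.702, 0.083, 0.702, -0.084]
contact_force: [0.2, -0.1, -0.9]
width: 0.0184
t 14.125 p [0.5115 0.0492 0.1238] phi -13.6 F [ 0.3   0.13 -0.8 ] w 0.0185 q [-0.04  0.27  1.8  -0.    1.07  0.2 ]
tip (394, 238) at hub (394, 217)
bore ctr (395, 221) far hub (395, 147) bore far (395, 184) near (395, 258) (488, 221)
```

View pics/c9.png

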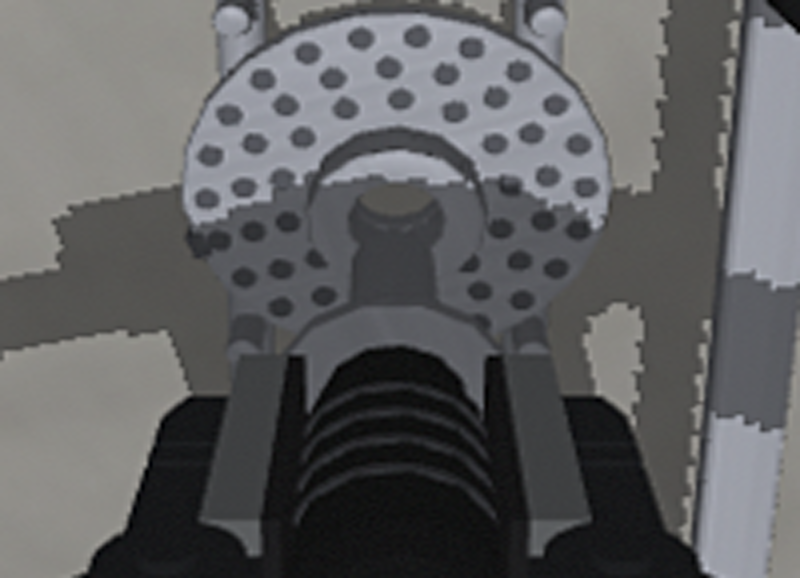

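```bash
python3 -m crank '[[0.4,-0.08,0,0,0,0,1.5],[0.8,-0.1,0,0,0,0,1.5],[1.0,-0.1,0,0,0,0,1.5],[1.2,-0.1,0,0,0,0,1.5]]' 40
python3 - <<'E'
from h import *
st()
E
```

```text
clock: 14.62
position: [0.5116, 0.0488, 0.1118]
ee_rot: [0.702, 0.084, 0.702, -0.084]
contact_force: [0.4, 0.6, -0.7]
width: 0.0188
t 14.625 p [0.5116 0.0488 0.1118] phi -13.6 F [ 0.4   0.57 -0.67] w 0.0188 q [-0.04  0.28  1.82 -0.    1.04  0.2 ]
```

```bash
python3 -m crank '[[0.2,0,0,0,0,0,1.5],[0.4,0,0,0,0,0,1.5],[0.6,0,0,0,0,0,1.5]]' 40
python3 - <<'E'
from h import *
st()
E
```

```text
clock: 15.0
position: [0.5118, 0.0493, 0.1059]
ee_rot: [0.702, 0.084, 0.702, -0.083]
contact_force: [0.3, 1.2, -0.4]
width: 0.0189
t 15.0 p [0.5118 0.0493 0.1059] phi -13.6 F [ 0.28  1.2  -0.44] w 0.0189 q [-0.04  0.29  1.82  0.    1.03  0.2 ]
```

```bash
python3 -m crank '[[0.7,0,0,0,0,0,1.5],[1.4,0,0,0,0,0,1.5],[2.1,0,0,0,0,0,1.5],[2.8,0,0,0,0,0,1.5]]' 40
python3 -m crank '[[0.4,0,0,0,0,0,1.5],[0.75,0,0,0,0,0,1.5]]' 40
python3 - <<'E'
from h import *
t=shot('wrist','w17.png'); st()
E
```

```text
clock: 15.5
position: [0.5116, 0.0491, 0.0774]
ee_rot: [0.702, 0.084, 0.702, -0.084]
contact_force: [-0.1, 1.2, -0.2]
width: 0.0191
clock: 15.75
position: [0.5116, 0.049, 0.0701]
ee_rot: [0.702, 0.083, 0.702, -0.084]
contact_force: [0.3, 2.7, -0.4]
width: 0.019
t 15.8 p [0.5114 0.049  0.0699] phi -13.6 F [ 0.38  0.64 -2.16] w 0.0188 q [-0.04  0.33  1.87 -0.    0.94  0.2 ]
```

View pics/w17.png

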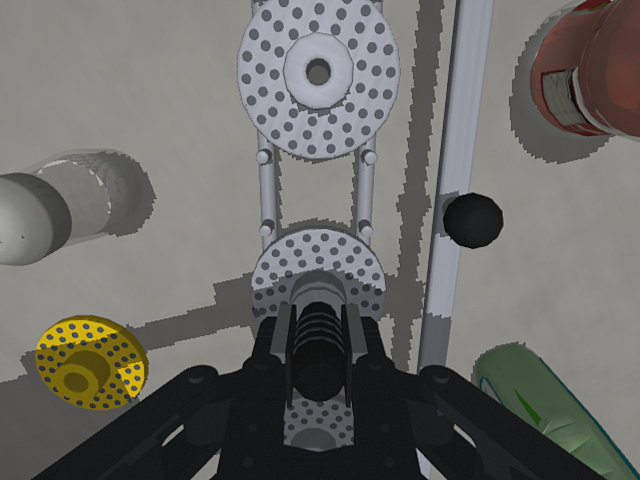

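```bash
python3 -m crank '[[-1.5,0,0,0,0,0,1.5],[-4,0,0,0,0,0,1.5],[-5.6,0,0,0,0,0,1.5],[-5.6,0,0,0,0,0,1.5]]' 40
python3 - <<'E'
from h import *
t=load('w17.png'); b=onz(t,318,71,.053); print('bore3',b, onz(t,353,71,.053)-onz(t,283,71,.053)); st()
plan(b[0]-.0006,b[1]+.0002,.125,-13.5)
E
```

```text
clock: 16.3
position: [0.5127, 0.0487, 0.1286]
ee_rot: [0.704, 0.083, 0.701, -0.084]
contact_force: [-0.2, 0.2, -1.6]
width: 0.0187
bore3 [0.53609212 0.14737474 0.053     ] [ 0.02619225 -0.00634917  0.        ]
t 16.3 p [0.5127 0.0487 0.1286] phi -13.6 F [-0.21  0.24 -1.58] w 0.0187 q [-0.04  0.27  1.79 -0.    1.08  0.2 ]
cur [0.5127 0.0487 0.1286] phi -13.6 -> -13.5 shift [ 0.36 10.15 -0.11] rot [-0.1  0.2 -0. ] rows>= 1.6 t 16.3 q6 0.2
```

```bash
python3 -m crank '[[0,5,0,0,0,0,1.5],[0.3,10.1,-0.1,0,0,0,1.5],[0.4,10.1,-0.1,0,0,0,1.5],[0.4,10.1,-0.1,0,0,0,1.5]]' 40
python3 - <<'E'
from h import *
t=shot('wrist','w18.png'); st()
cv2.imwrite('pics/c10.png',cv2.resize(t['color'][200:370,220:420],None,fx=4,fy=4*.85,interpolation=cv2.INTER_CUBIC))
def cr(p): u,v=proj(t,p); return round((u-220)*4),round((v-200)*3.4)
s=manip.get_state();Rm=q2R(s['ee_rot']); p=s['position']
o=[.0613,.0005,.0007]; print('tip',cr(p+Rm@np.array(o)),'at hub',cr(p+Rm@(np.array(o)+[p[2]-.0613-.053,0,0])))
b=np.array([.5361,.1474,.053]);ey=np.array([.233,.9725,0]);ex=np.array([.9725,-.233,0])
print('bore ctr',cr(b),'far hub',cr(b+.014*ey),'bore far',cr(b+.0071*ey),'near',cr(b-.0071*ey),cr(b+.014*ex))
E
```

```text
clock: 16.8
position: [0.5334, 0.1471, 0.1218]
ee_rot: [0.702, 0.083, 0.703, -0.084]
contact_force: [0.3, -0.6, -0.3]
width: 0.0186
t 16.85 p [0.5335 0.1466 0.122 ] phi -13.6 F [ 0.13 -0.76 -0.52] w 0.0188 q [ 0.14  0.33  1.72 -0.    1.1   0.38]
tip (394, 238) at hub (394, 221)
bore ctr (405, 216) far hub (406, 141) bore far (405, 178) near (405, 253) (499, 216)
```

View pics/c10.png

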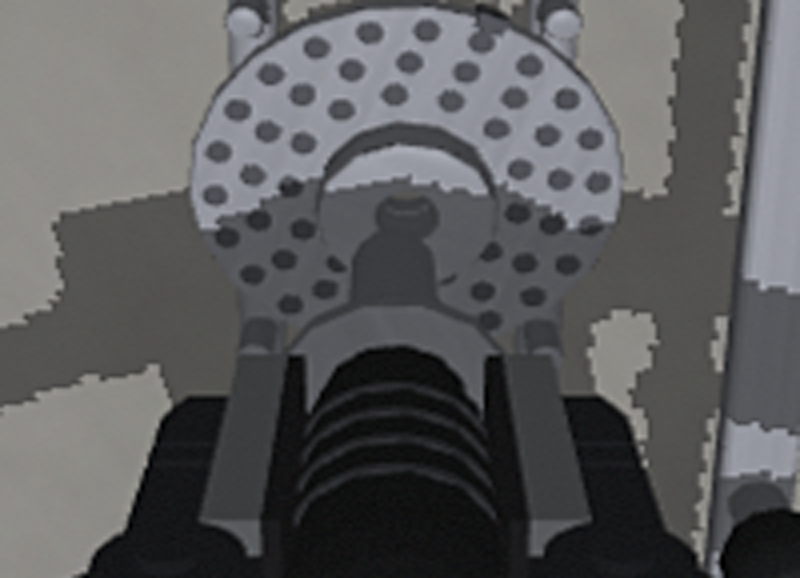

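```bash
python3 -m crank '[[0,0.03,0.15,0,0,0,1.5],[0.4,0.03,0.15,0,0,0,1.5],[0.6,0.03,0.15,0,0,0,1.5],[0.75,0.03,0.15,0,0,0,1.5],[0.75,0.03,0.15,0,0,0,1.5]]' 40
python3 -m crank '[[0.1,0,0,0,0,0,1.5],[0.2,0,0,0,0,0,1.5]]' 
python3 -m crank '[[0.08,0,0,0,0,0,1.5],[0.08,0,0,0,0,0,1.5]]'
python3 -c "
from h import *
st()"
```

```text
clock: 17.48
position: [0.5357, 0.1473, 0.1148]
ee_rot: [0.702, 0.084, 0.702, -0.084]
contact_force: [-0.7, -0.1, -0.8]
width: 0.0187
clock: 17.73
position: [0.5361, 0.1476, 0.1135]
ee_rot: [0.702, 0.084, 0.702, -0.083]
contact_force: [-1.2, -0.8, 6.1]
width: 0.0188
clock: 17.98
position: [0.5363, 0.1476, 0.1133]
ee_rot: [0.703, 0.084, 0.702, -0.083]
contact_force: [-0.9, -0.2, 6.0]
width: 0.0187
t 17.975 p [0.5363 0.1476 0.1133] phi -13.6 F [-0.91 -0.21  5.97] w 0.0187 q [ 0.14  0.34  1.73 -0.    1.08  0.38]
```

```bash
python3 -m crank '[[-2,0,0,0,0,0,1.5],[-6.5,1,0,0,0,0,1.5],[-6.5,7,0,0,0,0,1.5],[-6.5,10.5,-2,0,0,0,1.5],[-6.5,10.5,-2,0,0,0,1.5]]' 40
python3 - <<'E'
from h import *
t=shot('wrist','w19.png'); st(); plan(.5351,.3339,.125,-13.5)
E
```

```text
clock: 18.6
position: [0.5401, 0.2568, 0.1767]
ee_rot: [0.702, 0.082, 0.703, -0.082]
contact_force: [0.1, -0.1, -0.7]
width: 0.0187
t 18.65 p [0.5404 0.2551 0.1767] phi -13.4 F [ 0.48 -0.12 -1.02] w 0.0188 q [ 0.32  0.34  1.54 -0.    1.26  0.56]
cur [0.5404 0.2551 0.1767] phi -13.4 -> -13.5 shift [ 5.16  7.55 -2.35] rot [ 0.1 -0.   0.1] rows>= 1.5 t 18.65 q6 0.56
```

View pics/w19.png

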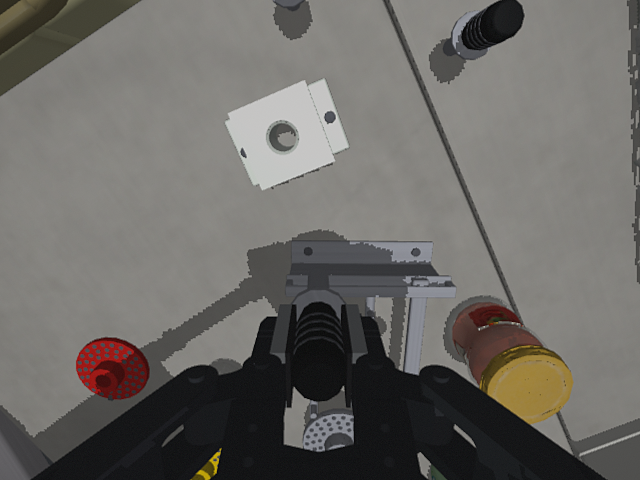

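```bash
python3 - <<'E'
from h import *
t=load('w19.png'); g=t['color'].max(2)
m=(g[115:158,262:304]<165).astype(np.uint8); c=max(cv2.findContours(m,0,1)[0],key=cv2.contourArea)
(x,y),r=cv2.minEnclosingCircle(c); x+=262;y+=115; print(x,y,r); print(onz(t,x,y,.05), 2*r*(t['eye'][2]-.05)/foc(t))
E
python3 -m crank '[[2,5,-1.5,0,0,0,1.5],[4.3,7.4,-2.3,0,0,0,1.5],[4.8,7.4,-2.3,0,0,0,1.5],[4.8,7.4,-2.3,0,0,0,1.5]]' 40
python3 - <<'E'
from h import *
t=shot('wrist','w20.png'); st(); plan(.5351,.3339,.0665,-13.5)
cv2.imwrite('pics/c11.png',cv2.resize(t['color'][200:370,220:420],None,fx=4,fy=4*.85,interpolation=cv2.INTER_CUBIC))
def cr(p): u,v=proj(t,p); return round((u-220)*4),round((v-200)*3.4)
for q in ((.534,.3325,.05),(.5336,.3315,.05)): print('hole',cr(q),cr((q[0],q[1]+.0095,.05)))
s=manip.get_state();Rm=q2R(s['ee_rot']); p=s['position']
o=[.0613,.0005,.0007]; print('tip',cr(p+Rm@np.array(o)),'at top',cr(p+Rm@(np.array(o)+[p[2]-.0613-.05,0,0])))
E
```

```text
281.9793395996094 136.11983489990234 16.48394775390625
[0.53323526 0.33211417 0.05      ] 0.023438496356476143
clock: 19.15
position: [0.5362, 0.33, 0.1288]
ee_rot: [0.702, 0.083, 0.702, -0.084]
contact_force: [0.1, 0.3, -0.8]
width: 0.0184
t 19.2 p [0.5366 0.3301 0.1295] phi -13.6 F [-0.05  0.11 -0.72] w 0.0186 q [ 0.44  0.43  1.54 -0.    1.18  0.68]
cur [0.5366 0.3301 0.1295] phi -13.6 -> -13.5 shift [ 6.3   0.34 -0.24] rot [-0.1  0.   0. ] rows>= 1.0 t 19.2 q6 0.68
hole (371, 191) (356, 143)
hole (370, 196) (355, 149)
tip (396, 236) at top (396, 197)
```

View pics/c11.png

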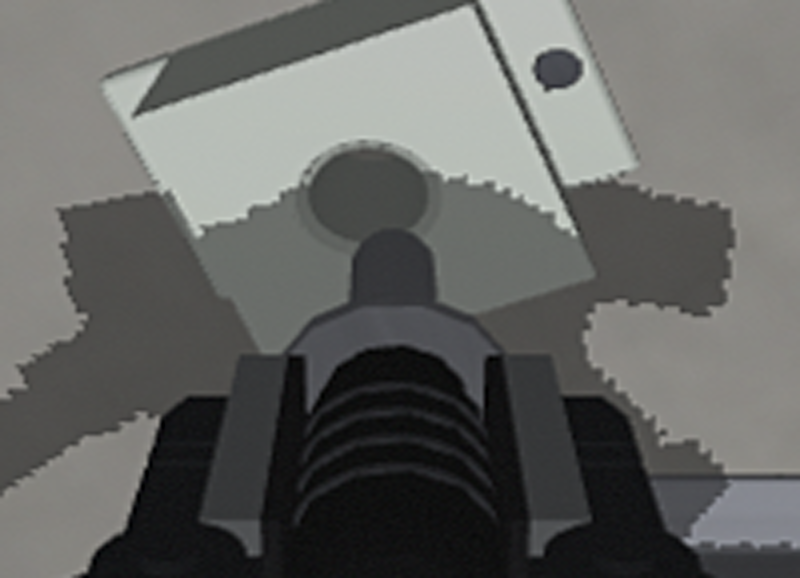

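```bash
python3 -m crank '[[0,0.08,-0.4,0,0,0,1.5],[1.2,0.08,-0.4,0,0,0,1.5],[2.4,0.08,-0.4,0,0,0,1.5],[3.2,0.08,-0.4,0,0,0,1.5],[3.2,0.08,-0.4,0,0,0,1.5]]' 40
python3 -c "
from h import *
st();plan(.5351,.3339,.0665,-13.5)"
```

```text
clock: 19.82
position: [0.5317, 0.3329, 0.0958]
ee_rot: [0.701, 0.083, 0.703, -0.084]
contact_force: [-0.7, 0.9, -0.5]
width: 0.019
t 19.825 p [0.5317 0.3329 0.0958] phi -13.6 F [-0.66  0.9  -0.51] w 0.019 q [ 0.45  0.45  1.58 -0.    1.11  0.69]
cur [0.5317 0.3329 0.0958] phi -13.6 -> -13.5 shift [2.93 0.18 0.31] rot [-0.1 -0.1  0.1] rows>= 0.5 t 19.825 q6 0.69
```

Tip is in the hole without force; lower on to the collar.

```bash
python3 -m crank '[[0.8,0,0.1,0,0,0,1.5],[1.6,0,0.1,0,0,0,1.5],[2.4,0,0.1,0,0,0,1.5],[2.85,0,0.1,0,0,0,1.5],[2.85,0,0.1,0,0,0,1.5]]' 40
python3 -c "
from h import *
st()"
```

```text
clock: 20.45
position: [0.533, 0.3329, 0.0681]
ee_rot: [0.702, 0.083, 0.702, -0.084]
contact_force: [0.4, -0.4, -0.7]
width: 0.0188
t 20.45 p [0.533  0.3329 0.0681] phi -13.6 F [ 0.41 -0.4  -0.73] w 0.0188 q [ 0.45  0.48  1.62 -0.    1.05  0.68]
```

```bash
python3 -m crank '[[0.15,0,0,0,0,0,1.5],[0.25,0,0,0,0,0,1.5],[0.25,0,0,0,0,0,1.5]]' 40
python3 -c "
from h import *
st()"
```

```text
clock: 20.82
position: [0.5333, 0.333, 0.0662]
ee_rot: [0.702, 0.084, 0.702, -0.084]
contact_force: [0.5, -0.6, -1.6]
width: 0.0185
t 20.825 p [0.5333 0.333  0.0662] phi -13.6 F [ 0.51 -0.63 -1.62] w 0.0185 q [ 0.45  0.48  1.62 -0.    1.04  0.68]
```

Within about 1 mm of resting; release and rise.

```bash
python3 -m crank '[[0.05,0,0,0,0,0,2.5],[0.05,0,0,0,0,0,4],[0.05,0,0,0,0,0,4.5],[-4,0,0,0,0,0,4.5],[-9,0,0,0,0,0,4.5]]' 40
python3 -m crank '[[-2,-6,0,0,0,0,4.5],[-2,-10.5,0,0,0,0,4.5],[-2,-10.5,0,0,0,0,4.5]]'
python3 - <<'E'
from h import *
t=shot('wrist','w21.png'); st();shot('scene','s2.png')
E
```

```text
clock: 21.45
position: [0.5325, 0.3326, 0.1559]
ee_rot: [0.701, 0.083, 0.703, -0.084]
contact_force: [1.3, 0.5, 0.2]
width: 0.045
clock: 21.82
position: [0.5077, 0.2285, 0.1769]
ee_rot: [0.702, 0.084, 0.702, -0.085]
contact_force: [-0.1, 0.8, -0.3]
width: 0.0445
t 21.875 p [0.5086 0.2301 0.1767] phi -13.7 F [-0.13  0.47 -0.22] w 0.0449 q [0.3  0.29 1.63 0.   1.22 0.54]
```

View pics/w21.png

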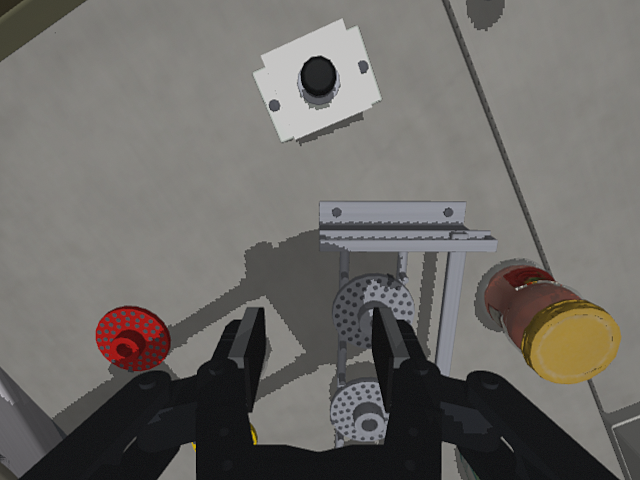

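```bash
python3 - <<'E'
from h import *
t=load('w21.png'); P=cloud(t); print(P[76,318]); plan(.5361,.1474,.10,-13.5)
E
python3 -m crank '[[2,-5,2,0,0,0,4.2],[6,-8.7,4.6,0,0,0,4],[7.6,-8.7,4.6,0,0,0,4],[7.6,-8.7,4.6,0,0,0,4]]' 40
python3 - <<'E'
from h import *
t=shot('wrist','w22.png'); plan(.5361,.1474,.0385,-13.5)
E
```

```text
[0.53337198 0.33014371 0.09967594]
cur [0.5089 0.231  0.1765] phi -13.6 -> -13.5 shift [ 7.64 -7.5   4.61] rot [-0.1  0.  -0.1] rows>= 1.9 t 21.925 q6 0.54
clock: 22.42
position: [0.5323, 0.1366, 0.0986]
ee_rot: [0.701, 0.083, 0.703, -0.083]
contact_force: [-0.5, 0.0, 0.6]
width: 0.0397
cur [0.533  0.1369 0.0998] phi -13.5 -> -13.5 shift [6.13 1.09 0.06] rot [-0.  -0.1 -0. ] rows>= 1.0 t 22.475 q6 0.36
```

View pics/w22.png

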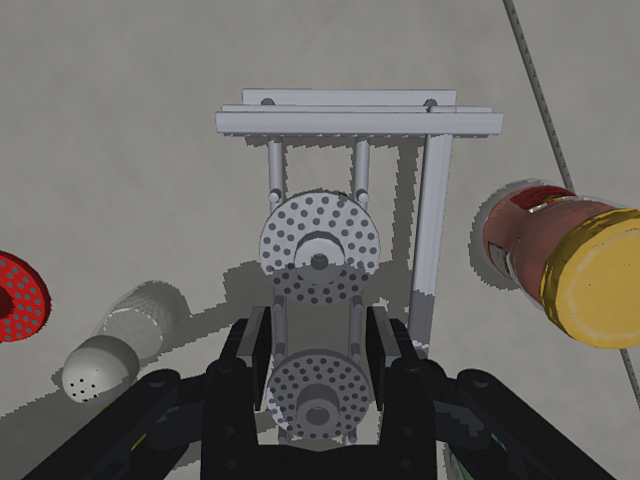

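```bash
python3 -m crank '[[0.5,1.1,0.06,0,0,0,4],[3,1.1,0.06,0,0,0,4],[5,1.1,0.06,0,0,0,4],[5.9,1.1,0.06,0,0,0,4],[5.9,1.1,0.06,0,0,0,4]]' 60
python3 -c "
from h import *
st();plan(.5361,.1474,.0385,-13.5)"
```

```text
clock: 23.1
position: [0.5362, 0.147, 0.0412]
ee_rot: [0.702, 0.083, 0.702, -0.083]
contact_force: [-0.4, 0.7, 0.4]
width: 0.0401
t 23.1 p [0.5362 0.147  0.0412] phi -13.5 F [-0.44  0.65  0.39] w 0.0401 q [0.14 0.42 1.81 0.   0.91 0.38]
cur [0.5362 0.147  0.0412] phi -13.5 -> -13.5 shift [ 0.27  0.03 -0.02] rot [-0. -0. -0.] rows>= 0.0 t 23.1 q6 0.38
```

```bash
python3 -m crank '[[0.2,0,0,0,0,0,3],[0.2,0,0,0,0,0,2.3],[0.2,0,0,0,0,0,2.3],[0.2,0,0,0,0,0,2.3]]' 60
python3 -m crank '[[-1,0,0,0,0,0,2.3],[-4,0,0,0,0,0,2.3],[-8,0,0,0,0,0,2.3]]' 60
python3 -c "
from h import *
st();shot('wrist','w23.png')"
```

```text
clock: 23.6
position: [0.5364, 0.1466, 0.0402]
ee_rot: [0.702, 0.084, 0.702, -0.083]
contact_force: [-2.2, 1.8, 5.4]
width: 0.0254
clock: 23.98
position: [0.5354, 0.1456, 0.1192]
ee_rot: [0.701, 0.083, 0.703, -0.084]
contact_force: [1.1, -0.4, -2.7]
width: 0.0254
t 23.975 p [0.5354 0.1456 0.1192] phi -13.6 F [ 1.06 -0.38 -2.71] w 0.0254 q [ 0.14  0.33  1.72 -0.    1.09  0.38]
```

View pics/w23.png

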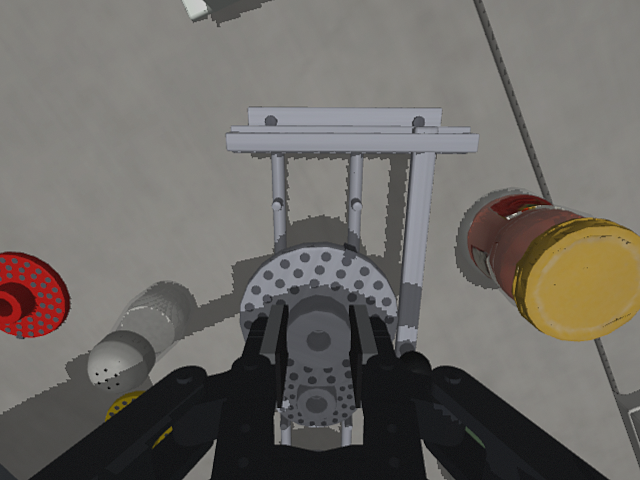

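```bash
python3 - <<'E'
from h import *
T=load('top0.png'); g=T['color'].astype(int); 
hsv=cv2.cvtColor(T['color'],cv2.COLOR_BGR2HSV)
m=((g[...,0]-g[...,2])>8).astype(np.uint8); m[:, :432]=0; m[:,518:]=0; m[:205]=0; m[300:]=0
c=max(cv2.findContours(m,0,1)[0],key=cv2.contourArea); r=cv2.minAreaRect(c); B=cv2.boxPoints(r); print(r); print([onz(T,*b,.02).round(4) for b in B]); print('ctr',onz(T,*r[0],.015))
w=load('w1.png')
plan(.45,.0,.15,-13.5); 
E
```

```text
((475.8851318359375, 252.93276977539062), (66.30818176269531, 70.21448516845703), 8.530765533447266)
[array([ 0.4416, -0.2951,  0.02  ]), array([ 0.6284, -0.3271,  0.02  ]), array([ 0.6036, -0.5007,  0.02  ]), array([ 0.4181, -0.4652,  0.02  ])]
ctr [ 0.52272708 -0.39837813  0.015     ]
cur [0.5393 0.1463 0.1253] phi -13.6 -> -13.5 shift [ -2.56 -16.31  -5.23] rot [-0.1  0.5 -0.2] rows>= 2.8 t 24.025 q6 0.38
```

```bash
python3 -m crank '[[-2,-5,-2,0,0,0,2.3],[-2.5,-10,-4.5,0,0,0,2.3],[-2.5,-15,-6,0,0,0,2.3],[-2.5,-20,-6,0,0,0,2.3],[-2.5,-25,-5,0,0,0,2.3]]' 60
python3 -c "
from h import *
plan(.445,-.20,.15,-13.5);plan(.5225,-.398,.15,-13.5)"
```

```text
clock: 24.65
position: [0.4277, -0.0865, 0.1446]
ee_rot: [0.702, 0.083, 0.702, -0.084]
contact_force: [0.0, 0.1, -2.0]
width: 0.0255
cur [ 0.4277 -0.0865  0.1446] phi -13.5 -> -13.5 shift [ -0.53 -10.63   4.34] rot [-0.1  0.1  0. ] rows>= 1.8 t 24.65 q6 -0.12
cur [ 0.4277 -0.0865  0.1446] phi -13.5 -> -13.5 shift [ -0.51 -28.06  16.52] rot [-0.1  0.1  0. ] rows>= 5.2 t 24.65 q6 -0.12
```

```bash
python3 -m crank '[[-0.5,-5.5,2,0,0,0,2.3],[-0.5,-11,4.5,0,0,0,2.3],[-0.5,-16,8,0,0,0,2.3],[-0.5,-21,11.5,0,0,0,2.3],[-0.5,-26,15,0,0,0,2.3]]' 60
python3 -m crank '[[0,-2,1.5,0,0,0,2.3],[0,-2,1.5,0,0,0,2.3]]' 60
python3 - <<'E'
from h import *
shot('wrist','w24.png'); shot('scene','s3.png'); plan(.5225,-.398,.016,-13.5)
E
```

```text
clock: 25.28
position: [0.5139, -0.3755, 0.1492]
ee_rot: [0.702, 0.084, 0.702, -0.084]
contact_force: [1.4, 0.2, -2.1]
width: 0.0253
clock: 25.52
position: [0.5237, -0.3985, 0.1484]
ee_rot: [0.702, 0.084, 0.702, -0.085]
contact_force: [-0.8, 0.6, -2.6]
width: 0.0252
cur [ 0.5228 -0.3954  0.1486] phi -13.6 -> -13.5 shift [13.26 -0.28  0.06] rot [-0.1 -0.1 -0.1] rows>= 2.1 t 25.625 q6 -0.52
```

View pics/w24.png

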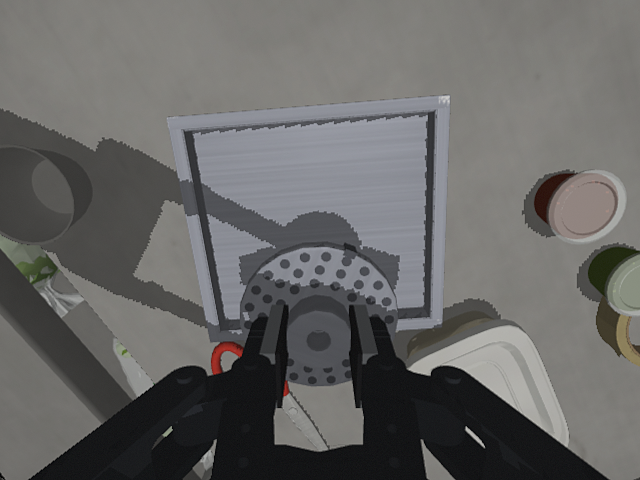

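View pics/s3.png

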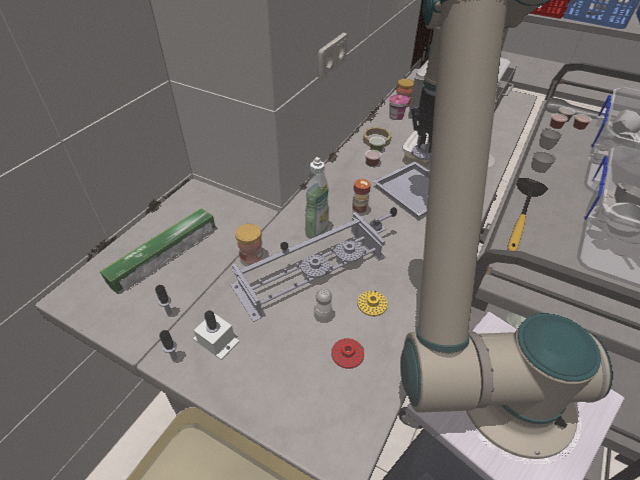

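```bash
python3 - <<'E'
from h import *
t=load('w24.png')
c=[onz(t,u,v,.022) for u,v in ((169,118),(449,97),(441,330),(213,341))]
print(np.round(c,4),np.mean(c,0), [np.linalg.norm(c[i]-c[(i+1)%4]) for i in range(4)])
plan(.5225,-.398,.016,-13.5)
E
```

```text
[[ 0.4468 -0.2938  0.022 ]
 [ 0.6314 -0.3254  0.022 ]
 [ 0.6025 -0.5001  0.022 ]
 [ 0.419  -0.4659  0.022 ]] [ 0.52490722 -0.39632021  0.022     ] [np.float64(0.1872863790262668), np.float64(0.17706914289724895), np.float64(0.18665762026936228), np.float64(0.17429171580297687)]
cur [ 0.5228 -0.3954  0.1486] phi -13.6 -> -13.5 shift [13.26 -0.28  0.06] rot [-0.1 -0.1 -0.1] rows>= 2.1 t 25.625 q6 -0.52
```

```bash
python3 -m crank '[[5,-0.1,0.06,0,0,0,2.3],[9.5,-0.1,0.06,0,0,0,2.3],[12,-0.1,0.06,0,0,0,2.3],[13,-0.1,0.06,0,0,0,2.3],[13.2,-0.1,0.06,0,0,0,2.3]]' 60
python3 -m crank '[[0.1,0,0,0,0,0,2.3],[0.2,0,0,0,0,0,2.3]]' 60
python3 -c "
from h import *
st()"
```

```text
clock: 26.25
position: [0.5239, -0.3965, 0.0175]
ee_rot: [0.702, 0.083, 0.702, -0.083]
contact_force: [-0.3, 0.5, -2.5]
width: 0.0251
clock: 26.5
position: [0.5246, -0.3977, 0.0165]
ee_rot: [0.703, 0.083, 0.701, -0.084]
contact_force: [-0.6, -0.5, -2.5]
width: 0.025
t 26.5 p [ 0.5246 -0.3977  0.0165] phi -13.6 F [-0.65 -0.5  -2.51] w 0.025 q [-0.75  0.57  1.6  -0.    0.97 -0.52]
```

```bash
python3 -m crank '[[0.15,0,0,0,0,0,2.3],[0.25,0,0,0,0,0,2.3],[0.3,0,0,0,0,0,2.3]]' 60
python3 -c "
from h import *
st()"
```

```text
clock: 26.88
position: [0.524, -0.3973, 0.0133]
ee_rot: [0.702, 0.083, 0.702, -0.084]
contact_force: [-0.8, 2.1, 6.2]
width: 0.0255
t 26.875 p [ 0.524  -0.3973  0.0133] phi -13.6 F [-0.84  2.09  6.19] w 0.0255 q [-0.75  0.57  1.6  -0.    0.97 -0.52]
```

```bash
python3 -m crank '[[0,0,0,0,0,0,3.2],[0,0,0,0,0,0,4],[0,0,0,0,0,0,4],[-3,0,0,0,0,0,4],[-9,0,0,0,0,0,4]]' 40
python3 -m crank '[[-5,-3,-5,0,0,0,4],[-7,-7,-9,0,0,0,4],[-7,-7,-9,0,0,0,4],[-7,-7,-9,0,0,0,4]]'
python3 - <<'E'
from h import *
shot('wrist','w25.png'); shot('top','t3.png');shot('scene','s4.png'); st()
E
```

```text
clock: 27.5
position: [0.5223, -0.3957, 0.1]
ee_rot: [0.7, 0.085, 0.704, -0.082]
contact_force: [1.1, -0.9, 0.0]
width: 0.0399
clock: 28.0
position: [0.4198, -0.4443, 0.1722]
ee_rot: [0.702, 0.084, 0.702, -0.084]
contact_force: [-0.3, 1.0, -1.1]
width: 0.0402
t 28.15 p [ 0.4207 -0.443   0.1709] phi -13.5 F [-0.53  0.44 -0.34] w 0.0398 q [-0.93  0.37  1.52  0.    1.26 -0.69]
```

View pics/w25.png

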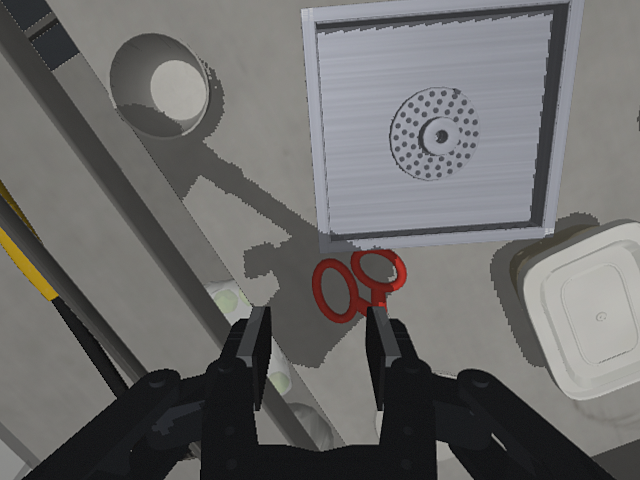

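View pics/t3.png

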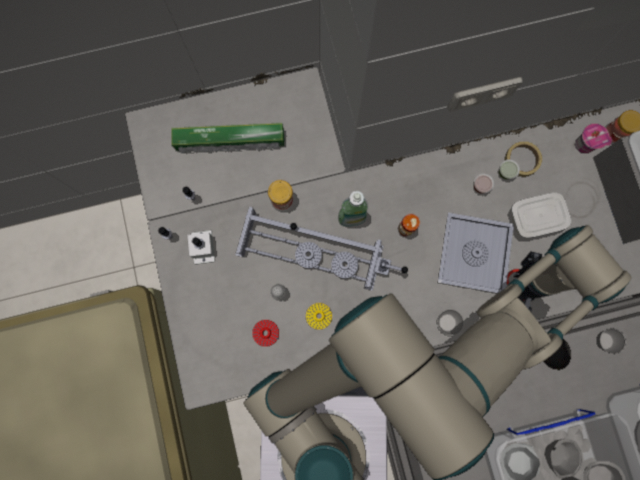

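View pics/s4.png

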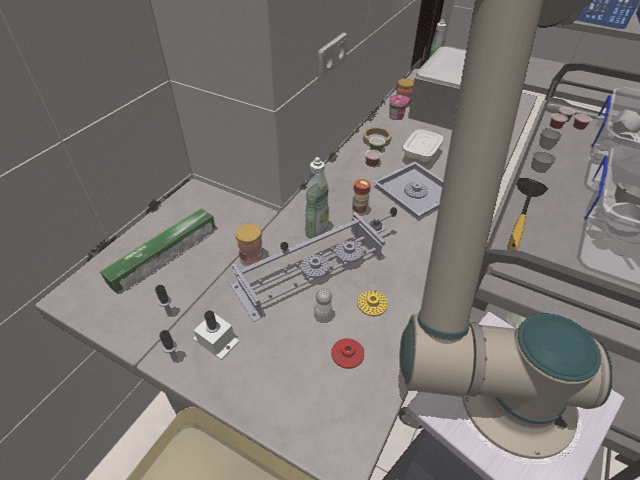

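```bash
python3 - <<'E'
from h import *
T=load('t3.png');A=load('top0.png')
for n,(x,y) in dict(keeper=(293,226),lever=(404,270)).items():
    m=T['color'][y-8:y+8,x-8:x+8].max(2)<50; v,u=np.nonzero(m); print(n,onz(T,u.mean()+x-8,v.mean()+y-8,.087))
d=cv2.absdiff(T['color'],A['color']).max(2)
for n,(x,y) in dict(shaker=(279,292),bottle=(354,205),chilli=(281,194),spice=(410,224),gauge=(199,243)).items(): print(n,d[y-14:y+14,x-14:x+14].mean())
st(); manip.sign_off()
E
```

```text
keeper [0.57442941 0.08345314 0.087     ]
lever [ 0.46597337 -0.1976154   0.087     ]
shaker 3.3176020408163267
bottle 1.816326530612245
chilli 1.8954081632653061
spice 1.9910714285714286
gauge 3.506377551020408
t 28.15 p [ 0.4207 -0.443   0.1709] phi -13.5 F [-0.53  0.44 -0.34] w 0.0398 q [-0.93  0.37  1.52  0.    1.26 -0.69]
the job is handed in; nothing more can be done
```

The job is done and was handed in at 28 s of the 72 s allowed; the hand-in returns no verdict.

- **Lever and keeper:** I turned the cam lever until it met its stop and slid the keeper bar back until it met its stop. The pushes took about 9 to 10 N. The last overhead view puts the keeper knob about 54 mm back.
- **Gauging:** I tried the plates in order from the lever end.
  - Plates 1 and 2 let the gauge through with almost no force, the collar ending about 2 mm above the hub. They stay in their seats.
  - Plate 3 stopped the gauge at about 1 mm with 6 N, and its bore also looks small. I did not press further.
- **Plate 3:** It lies flat, hub up, near the middle of the steel tray. It touched down at about 6 N.
- **Gauge:** It hangs by its collar in its stand again, with the handle top measured at 99.7 mm against the expected 100 mm.
- **Last checks:** In the last overhead picture the rack is open and the bottle, jars and shaker have not moved. The arm is clear of everything.

One reading was odd. Closing the fingers on the lever knob gave a brief 25 N downward force at the wrist, so I loosened the grip and guided the knob loosely instead. No other check failed or disagreed.

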